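# Stack the parts trays in zigzag on their stand

### The job

Stack the parts trays zigzag on the grey one fixed on the tray stand: first the blue, then the yellow, each flat on the deck of the tray below, turned the opposite way to it, sides in line and its plain end up against (within a few millimetres of) the raised lip of the scoop below. The red carrier lets the blue tray be taken only by its ends and the stand's end plates let it be placed only by its sides, so put it down on the bench and take it again. Set the trays down without dropping them, and leave the tools and scraps where they lie.

Things in the scene. Friction and masses are not known exactly. Their poses are not given: they have to be found in the camera images.
- bottom_mid (a point): Grey parts tray, 64 mm long (x), 52 wide (y). Flat deck 30 mm above its underside over the -x 46 mm; at the +x end an open scoop 18 mm long, 40 mm high, its inner wall a lip 10 mm above the deck. Point: middle of length and width, 15 mm above the underside; x to the scoop, z up. Fixed on the stand, point 21 mm above the bench. Seated, blue_mid is 18 mm to -x and 30 mm above it, x reversed.
- tray_stand: Dark steel stand under the grey tray: base 6 mm thick, two upright end plates 4 mm thick, 50 mm wide, reaching 92 mm above the bench, inner faces at x = -58 and +40 mm; open at both sides (y). Origin on the bench under bottom_mid, same axes. A tall bench vice and a lamp stand left of it, in front of the robot.
- blue_mid (a point): Blue parts tray, 64 mm long (x), 52 wide (y). Flat deck 30 mm above its underside over the -x 46 mm; at the +x end an open scoop 18 mm long, 40 mm high, its inner wall a lip 10 mm above the deck. Point: middle of length and width, 15 mm above the underside; x to the scoop, z up. 0.14 to 0.28 kg. Starts in the carrier, scoop to the carrier's +x. Seated, yellow_mid is 18 mm to -x and 30 mm above it.
- blue_scoop (a point): Top middle of the blue tray's scoop: 23 mm to +x of blue_mid and 25 mm above it; axes as blue_mid.
- yellow_mid (a point): Yellow parts tray, 64 mm long (x), 52 wide (y). Flat deck 30 mm above its underside over the -x 46 mm; at the +x end an open scoop 18 mm long, 40 mm high, its inner wall a lip 10 mm above the deck. Point: middle of length and width, 15 mm above the underside; x to the scoop, z up. 0.14 to 0.28 kg. Starts on the bench, in front of the stand.
- yellow_scoop (a point): Top middle of the yellow tray's scoop: 23 mm to +x of yellow_mid and 25 mm above it; axes as yellow_mid.
- carrier: Red trough fixed on the bench that holds the blue tray: floor 80 x 64 mm, 3 mm thick; two side walls along its x, 76 mm long, 3 mm thick, 56 mm apart inside, 43 mm high (as the tray in it), open at both x ends. Origin on the bench under its centre, x along the trough. The bench is free for about 14 cm from its -x end towards the robot.
- blue_tray: The blue tray: same axes as blue_mid, origin at the centre of its underside.
- yellow_tray: The yellow tray: same axes as yellow_mid, origin at the centre of its underside.
- gusset: Dark triangular steel plate, 58 x 61 x 8 mm, lying behind the gap between stand and carrier; a bystander. Origin at the centre of its underside.
- big_nut: Hex nut, 30 x 34 x 16 mm, on the bench at the front, right of the yellow tray; a bystander. Origin at the centre of its underside.
- hex_bolt: Hex bolt, 29 x 72 x 26 mm, lying to the right at the front; a bystander. Origin at the centre of its underside.
- red_pliers: Pliers with red grips, 66 x 187 x 16 mm, lying at the right; a bystander. Origin at the centre of its underside.
- bush: Flanged steel bush, 40 x 40 x 28 mm, standing right of the carrier; a bystander. Origin at the centre of its underside.
- chisel: Dark cold chisel, 19 x 170 x 17 mm, lying along the bench's front edge; a bystander. Origin at the centre of its underside.
Things that resemble listed ones, but are neither listed nor needed, are in the scene too. Of the things shaped like the yellow_tray, the yellow one is meant.

How it is judged:
On the way:
1. the blue tray is seated on the grey one, turned round, and released (x of blue_mid in the frame of bottom_mid between -0.025 and -0.016 m and y of blue_mid in the frame of bottom_mid between -0.007 and 0.007 m and z of blue_mid in the frame of bottom_mid between 0.027 and 0.033 m and x of blue_scoop in the frame of bottom_mid below -0.03 m and angle between the x axis of blue_mid and the x axis of bottom_mid, either way round below 0.12 rad and angle between blue_mid's own z axis and vertical below 0.06 rad and contact force between the fingers and blue_tray below 0.05 N and linear speed of blue_tray below 0.02 m/s), for 0.2 s.
At the end, for the whole second after the job is handed in: Blue on grey and yellow on blue, each turned opposite to the one below: flat on its deck (within 3 mm in height, tilt under 0.06 rad), its plain end 0 to 7 mm from the raised lip, sides in line within 7 mm and 0.12 rad; both released and at rest (all of step 1 and x of yellow_mid in the frame of blue_mid between -0.025 and -0.016 m and y of yellow_mid in the frame of blue_mid between -0.007 and 0.007 m and z of yellow_mid in the frame of blue_mid between 0.027 and 0.033 m and x of yellow_scoop in the frame of blue_mid below -0.03 m and angle between the x axis of yellow_mid and the x axis of blue_mid, either way round below 0.12 rad and angle between yellow_mid's own z axis and vertical below 0.06 rad and contact force between the fingers and yellow_tray below 0.05 N and linear speed of yellow_tray below 0.02 m/s); the robot touches nothing.
It fails at once if the blue tray is dropped (faster than 0.55 m/s with no finger on it) (linear speed of blue_tray above 0.55 m/s and contact force between the fingers and blue_tray below 0.01 N).
It fails at once if the yellow tray is dropped (faster than 0.55 m/s with no finger on it) (linear speed of yellow_tray above 0.55 m/s and contact force between the fingers and yellow_tray below 0.01 N).
It fails at once if a bystander (triangular plate, nut, bolt, pliers, flanged bush or chisel) is moved by more than 25 mm (distance of any of gusset, big_nut, hex_bolt, red_pliers, bush, chisel from where it was at the start of the episode above 0.025 m).
It also fails if it takes over 64 s, if anything falls off the work surface, if the arm or the gripper's body presses on something with over 40 N, if the wrist force passes 120 N, or if a joint passes its speed limit or range.

### The arm

A 6-joint arm with a two-finger parallel gripper is mounted at the origin on a cart in front of the work surface, level with it; the furniture and walls round the work are solid. World frame = base frame: x ahead of the robot, y to its left, z up, the work surface at z = 0. Lengths are in m, angles in rad, forces in N, time in s.
With the tool pointing down it reaches from about 0.275 to 0.825 m from the base axis. Payload 4.9 kg.
Tool frame: the origin (TCP) lies midway between the tips of the shut fingers; the grasp point (between the pads) lies 19 mm behind it; z points along the fingers, x is the direction in which the jaws open and shut, and the axes are right-handed (so a half turn about z gives the same grasp; the last joint's range is limited). The gripper opens to 85 mm and grips with 20 to 120 N. Pads are 22 mm wide; open, the fingers measure 114 mm over their backs; the gripper's body (76 mm by 85 mm) begins 54 mm behind the grasp point. The pads swing forward as they close: fully open they stand 13 mm farther back than shut.
Start: joints at [-1.262, 0.326, -0.193, 1.052, 0, 1.437], TCP at [0.236, -0.497, 0.231] pointing down, gripper open.
Joint ranges: [-2.65, 2.65], [-0.97, 1.79], [-1.3, 1.35], [-1.93, 2.1], [-1.47, 1.37], [-3.14, 3.14]. Speed limits (rad/s): [2.57, 2.57, 3.14, 3.14, 3.14, 3.14].

### API

Orientations are given as a unit quaternion [w, x, y, z].
In Python, from rig import * gives the robot as it stands.
- The arm moves only by the tool apply_moves, never from a script. Its arguments are lists of equal length, an entry for each row: "fingers": the closure, from 0 (fully open) to 1 (shut); "dp": the shift along the tool's x, y, z in cm, a list of three; "turn": the turn about the tool's z in rad. In form: {"fingers": [fingers, ...], "dp": [[x, y, z], ...], "turn": [turn, ...]}. A call has 1 to 12 rows; each row shifts and turns the commanded pose from where the row before left it, along the tool's axes as they then stand; what a row does not reach is not made up. A row lasts 1/10 s, in which the tool goes at most 50 mm and 8.59 degrees, less where a joint would pass 70% of its speed; a pose out of reach is approached as far as the arm can. A call with a gripper value outside its range is refused whole. The fingers move at their own pace and stop on an object; the grip force is fixed at half the most. Time passes only in rows, so rows that do not move let the fingers close. It gives the time, the measured TCP pose, the force and the opening at its end, in the units of the state.
- state(): the state, without advancing time (a new reading comes with each control period).
- read_camera(name): name is "side" or "top"; returns the picture (384x512x3 uint8, red, green, blue); there is no depth.
- camera_model(name): a dict with "fx", "fy", "cx", "cy" (pixels), "cam_to_world" (4x4, takes a point from camera to world coordinates). Camera axes: x right, y down, z forward; pixel columns grow to the right and rows downward; lengths in m; the calibration is good to about 2 mm. A picture is of the moment at which its call begins. camera_model takes no time and is no camera call.
- close_job(): hands the job in, once; it reports no verdict.
The state is a dict: "time": time; "joint_pos": joint angles; "dq": joint speeds; "effort": joint torques, N m; "ee_pos": TCP position; "ee_rot": TCP orientation; "ft_force": force on the tool from outside, world axes, zero at the start; "ft_torque": the same for the moment, N m; "width": opening from 0.0 (shut) to 1.0 (fully open).
Only numpy, scipy, OpenCV 4.12 (cv2) and the standard library are available. Lean on these libraries where they do the work, as an engineer would, in place of code of your own. Each camera call takes 0.05 s, during which the arm holds its last target.

## Working session

There is one attempt and no reset: what is moved stays moved. The work goes in short steps, Python scripts to look and compute and a tool call to move; the robot and the scene stay as the last step left them, time stands still between calls to the robot, and variables do not carry over. Pictures are saved under pics/ and viewed, and the job is handed in when it is done.

Besides the shell and the picture viewer there is one more tool, called after "Request:" as a command line: name --pt "numbers of a row" for each row, then --argument value for the rest. apply_moves: Moves the arm, as the interface text tells. Its arguments: {"type":"object","properties":{"fingers":{"type":"array"},"dp":{"type":"array"},"turn":{"type":"array"}},"required":["fingers","dp","turn"]}

```bash
ls; mkdir -p pics; python3 - <<'E'
from rig import *
import cv2,numpy as np
print(state())
for n in ("side","top"):
    im=read_camera(n); cv2.imwrite(f"pics/{n}0.png",cv2.resize(im[:,:,::-1],(800,600),interpolation=cv2.INTER_CUBIC)); np.save(f"{n}0.npy",im)
    m=camera_model(n); print(n,m)
E
```

```text
pics
{'time': 0.0, 'joint_pos': array([-1.26218800e+00,  3.26927148e-01, -1.93573090e-01,  1.05200540e+00,
        1.71382229e-06,  1.43659323e+00]), 'dq': array([-0.00140207,  0.00096121,  0.00084303, -0.00160288, -0.00099438,
        0.00025351]), 'effort': array([-5.62116074e-04, -4.43398368e+01,  2.62439167e+01,  1.53589051e-02,
       -9.42830820e-05,  2.07561413e-05]), 'ee_pos': array([ 0.23549734, -0.49639407,  0.23051505]), 'ee_rot': array([-5.50060758e-04,  8.45127321e-01, -5.34564384e-01, -6.54118874e-04]), 'ft_force': array([ 0.03665819,  0.00917373, -0.00551832]), 'ft_torque': array([-0.01034503, -0.07549716,  0.00624791]), 'width': 1.001940828967499}
side {'fx': 427.9597649869228, 'fy': 427.9597649869228, 'cx': 260.555451917042, 'cy': 191.9291555359302, 'cam_to_world': array([[ 0.95033924, -0.09979358,  0.29478223,  0.18085394],
       [-0.3107671 , -0.35514255,  0.88164481, -1.1746528 ],
       [ 0.01670722, -0.92947028, -0.36851847,  0.38803416],
       [ 0.        ,  0.        ,  0.        ,  1.        ]])}
top {'fx': 468.79138140954075, 'fy': 468.79138140954075, 'cx': 259.8640036544908, 'cy': 189.0805572476158, 'cam_to_world': array([[-0.00586466, -0.99073995,  0.13564646,  0.29928012],
       [-0.9995011 ,  0.00159776, -0.03154354, -0.39849754],
       [ 0.03103472, -0.13576378, -0.99025504,  1.04028262],
       [ 0.        ,  0.        ,  0.        ,  1.        ]])}
```

View pics/side0.png

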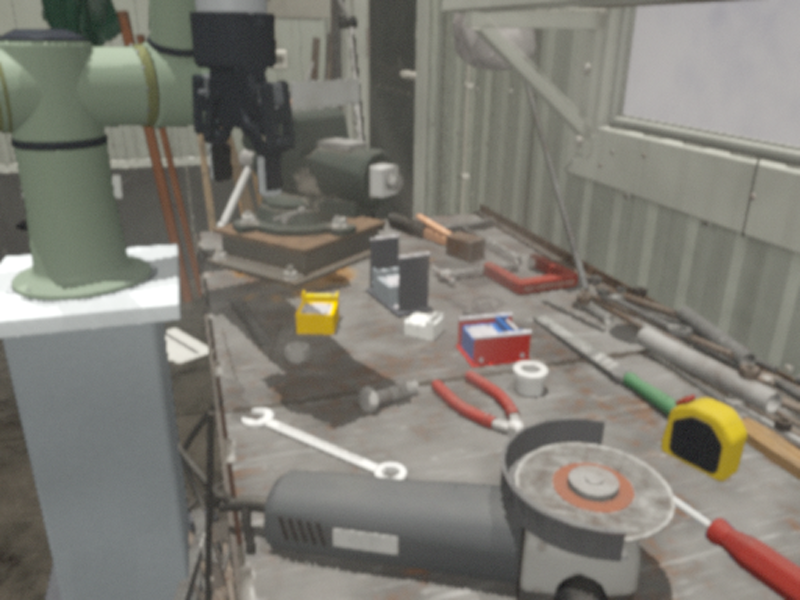

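View pics/top0.png

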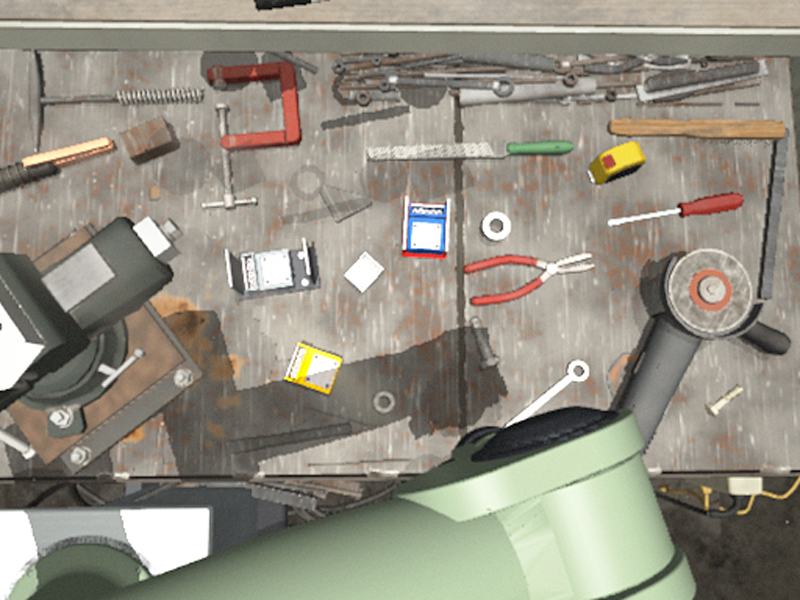

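The side view shows yellow at about (317,312), the stand at (398,280), a white decoy at (424,325) and the carrier at (493,338). In the top view, the stand is at (272,270), the carrier with blue at (427,228), yellow at (315,367) and the white decoy at (363,272). I'll enlarge these next.

```bash
python3 - <<'E'
import cv2,numpy as np
t=np.load("top0.npy")[:,:,::-1]; s=np.load("side0.npy")[:,:,::-1]
def crop(im,x0,y0,w,h,k,n):
    c=cv2.resize(im[y0:y0+h,x0:x0+w],None,fx=k,fy=k,interpolation=cv2.INTER_CUBIC)
    for i in range(0,w,10): cv2.putText(c,str(x0+i),(i*k,8),0,.3,(0,255,0),1); cv2.line(c,(i*k,10),(i*k,14),(0,255,0),1)
    for i in range(0,h,10): cv2.putText(c,str(y0+i),(0,i*k+4),0,.3,(0,255,0),1)
    cv2.imwrite(n,c)
crop(t,140,120,152,112,5,"pics/t1.png")
crop(t,175,210,60,50,12,"pics/t2.png")
crop(t,250,120,50,50,12,"pics/t3.png")
crop(s,180,140,170,100,4,"pics/s1.png")
crop(s,185,145,60,75,8,"pics/s2.png")
crop(s,230,145,60,60,10,"pics/s4.png")
crop(s,285,195,60,45,12,"pics/s3.png")
E
```

```text
(no output)
```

View pics/t1.png

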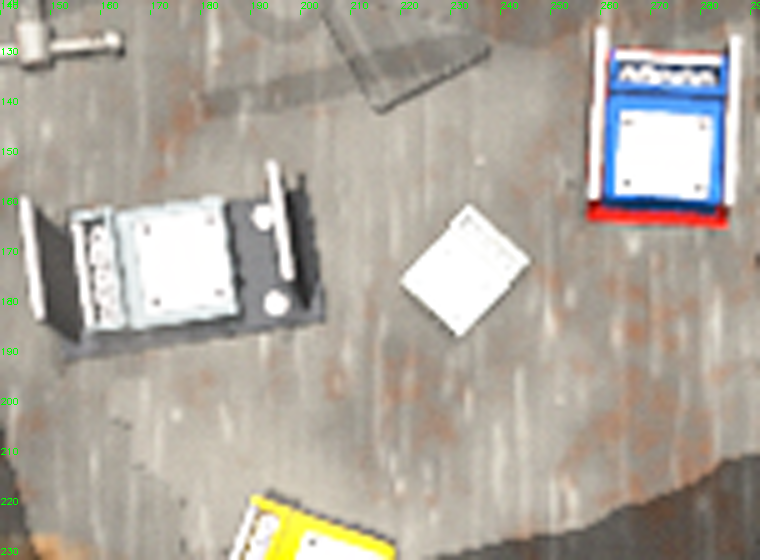

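View pics/t2.png

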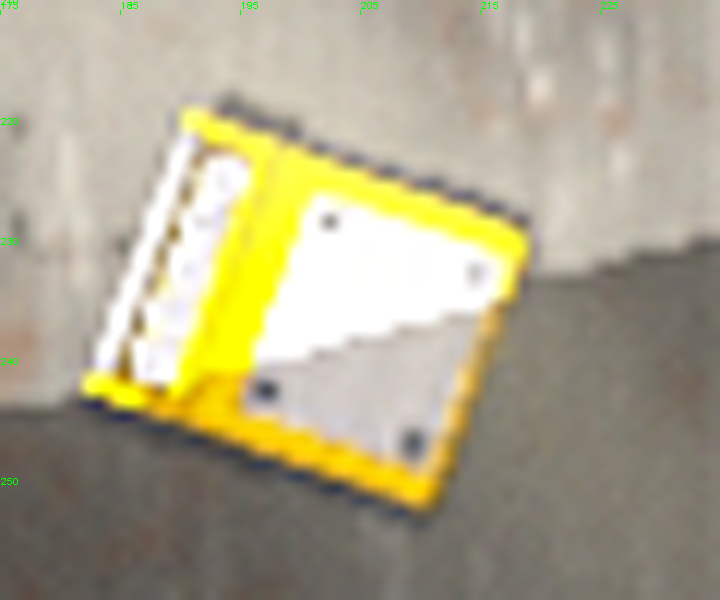

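View pics/t3.png

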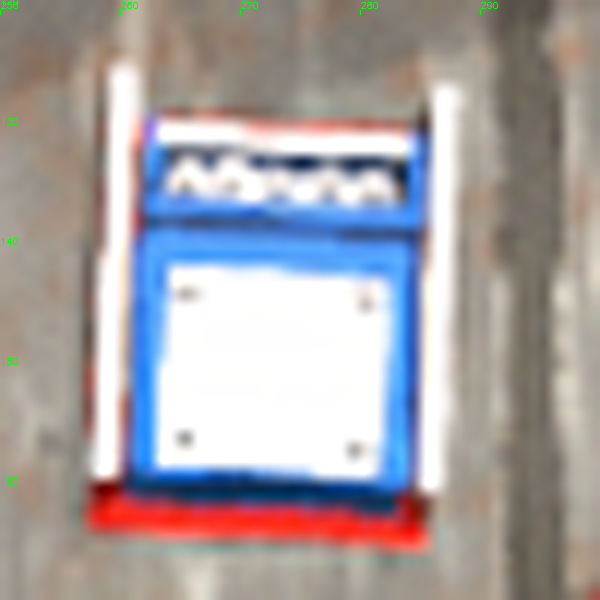

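View pics/s4.png

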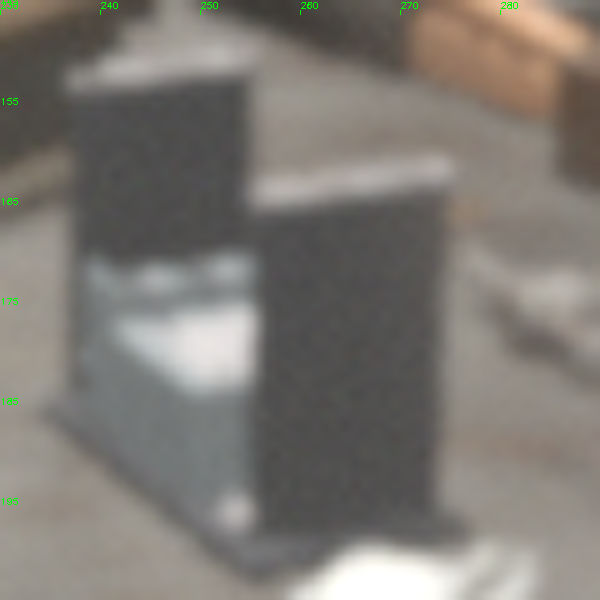

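View pics/s3.png

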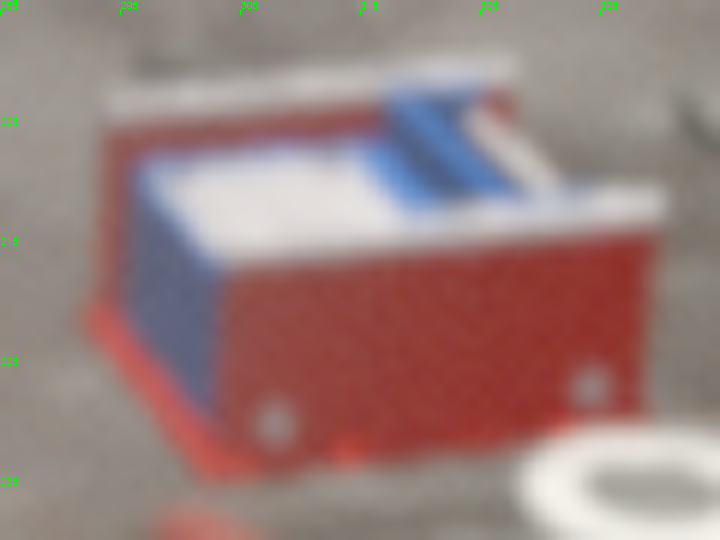

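View pics/s2.png

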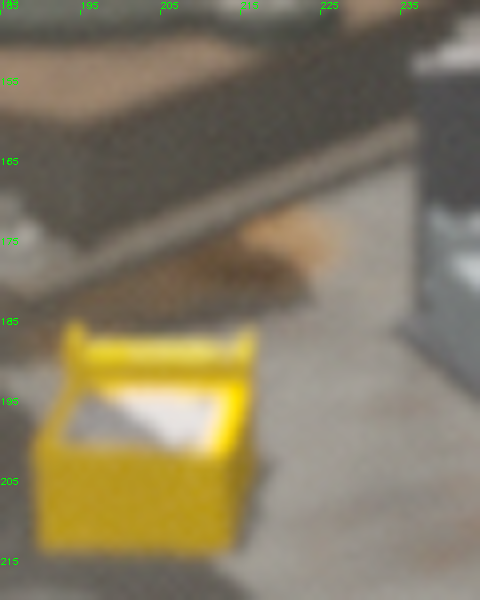

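The crops show these corners:
- **Yellow deck:** (218.5,229.1) and (210.8,251.8), with its scoop at (190.3,218.7) and (182,241.6).
- **Blue:** scoop corners at (261.9,130) and (284.4,130.6), plain end at (260.8,159.5) and (282.5,160).
- **Stand:** I'll zoom in further.

```bash
cat > h.py <<'E'
import cv2,numpy as np
from scipy.optimize import least_squares
def crop(im,x0,y0,w,h,k,n):
    c=cv2.resize(im[y0:y0+h,x0:x0+w],None,fx=k,fy=k,interpolation=cv2.INTER_CUBIC)
    for i in range(0,w,10): cv2.putText(c,str(x0+i),(i*k,8),0,.3,(0,255,0),1); cv2.line(c,(i*k,10),(i*k,14),(0,255,0),1)
    for i in range(0,h,10): cv2.putText(c,str(y0+i),(0,i*k+4),0,.3,(0,255,0),1)
    cv2.imwrite(n,c)
def proj(m,P):
    T=np.linalg.inv(m["cam_to_world"]); c=P@T[:3,:3].T+T[:3,3]
    return np.c_[m["fx"]*c[:,0]/c[:,2]+m["cx"],m["fy"]*c[:,1]/c[:,2]+m["cy"]]
def uncrop(p,x0,y0,k): return (np.array(p,float)+.5)/k-.5+[x0,y0]
def fit(obs,x0,fixz=None):
    # obs: list of (model, pts mm local (origin centre underside), pix)
    def W(q,L):
        c,s=np.cos(q[2]),np.sin(q[2]); L=np.array(L)/1000.
        return np.c_[q[0]+c*L[:,0]-s*L[:,1],q[1]+s*L[:,0]+c*L[:,1],L[:,2]+(q[3] if fixz is None else fixz)]
    def f(q): return np.concatenate([(proj(m,W(q,L))-np.array(p)).ravel() for m,L,p in obs])
    r=least_squares(f,x0,loss="soft_l1")
    return r.x,np.round(f(r.x).reshape(-1,2),1)
E
python3 - <<'E'
from h import *
from rig import camera_model
t=np.load("top0.npy")[:,:,::-1]
crop(t,140,150,70,50,11,"pics/t4.png")
mt,ms=camera_model("top"),camera_model("side")
C=[[-32,-26,30],[-32,26,30],[32,-26,40],[32,26,40]]
yt=uncrop([(527,235),(435,507),(190,110),(88,385)],175,210,12)
ys=uncrop([(237,452),(38,450),(235,550),(42,552)],185,145,8)
S=[[-32,-26,30],[-32,26,30],[-32,-26,0],[-32,26,0]]
for o in ([(mt,C,yt),(ms,S,ys)],[(mt,C,yt)],[(ms,S,ys)]):
    q,r=fit(o,[.4,-.2,1.3,0],None if len(o)>1 else 0.); print("Y",q.round(4),r.tolist())
bt=uncrop([(395,485),(135,478),(418,133),(148,125)],250,120,12)
bs=uncrop([(222,268),(135,165)],285,195,12)
for o in ([(mt,C,bt),(ms,S[:2],bs)],[(mt,C,bt)],[(ms,S[:2],bs)]):
    q,r=fit(o,[.5,-.4,0,0],None if len(o)>1 else 0.003); print("B",q.round(4),r.tolist())
W=[[38,29.5,43],[-38,29.5,43],[38,-29.5,43],[-38,-29.5,43]]
q,r=fit([(mt,W,uncrop([(125,68),(105,478),(447,88),(428,490)],250,120,12))],[.5,-.4,0,0],0.); print("carrier",q.round(4),r.tolist())
E
```

```text
Y [ 3.3860e-01 -3.0360e-01  1.2463e+00  4.0000e-04] [[0.4, -0.9], [0.1, -0.4], [-0.3, -0.3], [-0.0, 0.2], [-0.8, 0.0], [-0.2, -0.2], [-0.2, 0.5], [-0.1, -0.2]]
Y [ 0.3379 -0.3035  1.2288  0.    ] [[0.5, -0.3], [-0.2, 0.1], [-0.1, -0.1], [-0.2, 0.2]]
Y [ 0.3379 -0.3022  1.2991  0.    ] [[-0.4, -0.3], [0.1, 0.0], [0.1, 0.2], [0.2, 0.0]]
B [ 0.534  -0.4585 -0.0483  0.0046] [[1.2, 0.2], [-0.9, -0.3], [0.7, -0.1], [-0.6, -0.6], [0.2, 1.2], [-1.5, -0.7]]
B [ 0.534  -0.4585 -0.0378  0.    ] [[1.3, 0.3], [-0.8, -0.0], [0.5, 0.0], [-0.8, -0.3]]
B [ 0.5373 -0.4562 -0.1121  0.    ] [[0.0, 0.9], [-0.1, -1.1]]
carrier [ 0.5375 -0.4586 -0.0538  0.    ] [[-0.1, -0.0], [-0.1, -0.1], [-0.0, -0.2], [0.2, 0.3]]
```

View pics/t4.png

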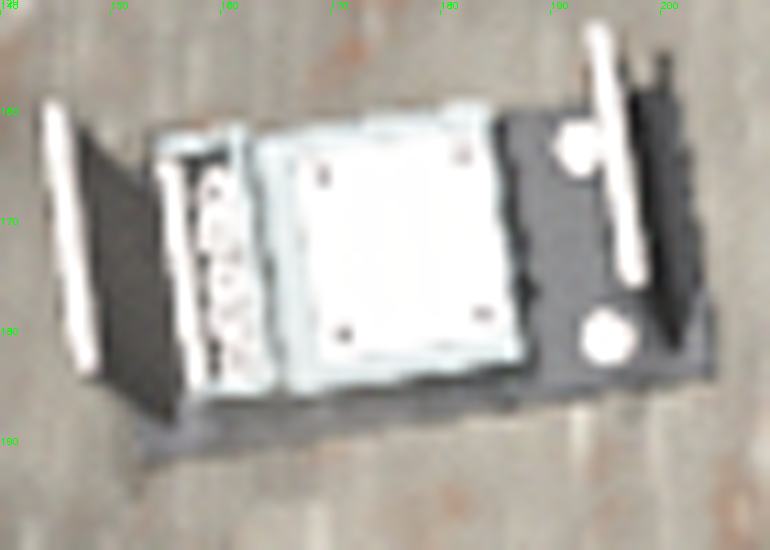

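Grey, read off this crop: scoop corners at (155,135) and (195,392), plain deck corners at (490,105) and (522,358). The plate tops run (52,103)–(85,370) and (597,28)–(635,283).

```bash
cat >> h.py <<'E'
def atz(m,u,v,z):
    T=m["cam_to_world"]; d=T[:3,:3]@np.array([(u-m["cx"])/m["fx"],(v-m["cy"])/m["fy"],1]); o=T[:3,3]
    return (o+d*(z-o[2])/d[2]).round(4)
E
python3 - <<'E'
from h import *
from rig import camera_model
mt,ms=camera_model("top"),camera_model("side")
C=[[-32,-26,30],[-32,26,30],[32,-26,40],[32,26,40]]
gt=uncrop([(490,105),(522,358),(155,135),(195,392)],140,150,11)
P=[[42,-25,86],[42,25,86],[-60,-25,86],[-60,25,86]]  # rel. to underside at 6mm
pt=uncrop([(52,103),(85,370),(597,28),(635,283)],140,150,11)
# side: near plate (-x) outer top corners & far plate inner/outer
sp=uncrop([(257,188),(455,158)],230,145,10)
SP=[[-60,25,86],[-60,-25,86]]
ps=uncrop([(70,75),(248,52)],230,145,10); PS=[[42,25,86],[42,-25,86]]
for o,z in (([(mt,C,gt)],.006),([(mt,P,pt)],.006),([(ms,SP,sp),(ms,PS,ps)],.006),([(mt,C,gt),(mt,P,pt),(ms,SP,sp),(ms,PS,ps)],None)):
    q,r=fit(o,[.45,-.2,1.4,0],z); print("G",q.round(4),r.tolist())
k=512/800
for n,u,v in [("pliers a",465,268),("pliers b",472,302),("bolt top",475,318),("bolt bot",492,368),("nut",384,402),("bush",496,227),("white t",363,250),("white b",363,293),("white l",343,275),("white r",383,272),("gusset",345,222)]:
    print(n,atz(mt,u*k,v*k,.01))
E
```

```text
G [ 0.4736 -0.2384  1.7104  0.    ] [[0.1, -0.4], [0.2, 0.0], [0.2, -0.0], [-0.6, 0.4]]
G [ 0.473  -0.2378  1.7215  0.    ] [[-0.0, 0.2], [0.0, -0.2], [0.0, -0.3], [-0.0, 0.3]]
G [ 0.4752 -0.2344  1.744   0.    ] [[0.3, 0.1], [-0.3, 0.3], [-0.2, -0.2], [0.2, -0.2]]
G [ 0.4733 -0.2384  1.7248  0.0072] [[-0.2, -0.6], [0.2, -0.2], [-0.1, 0.2], [-0.5, 0.6], [0.1, -0.0], [0.2, -0.4], [0.2, -0.6], [0.2, -0.1], [-0.5, 0.2], [-0.8, 0.5], [-0.3, -0.2], [0.3, -0.2]]
pliers a [ 0.4799 -0.516   0.01  ]
pliers b [ 0.4308 -0.5251  0.01  ]
bolt top [ 0.4079 -0.529   0.01  ]
bolt bot [ 0.3372 -0.5517  0.01  ]
nut [ 0.2908 -0.3998  0.01  ]
bush [ 0.54   -0.5619  0.01  ]
white t [ 0.5061 -0.3701  0.01  ]
white b [ 0.444  -0.3703  0.01  ]
white l [ 0.4699 -0.3418  0.01  ]
white r [ 0.4742 -0.3987  0.01  ]
gusset [ 0.547  -0.3442  0.01  ]
```

```bash
cat > go.py <<'E'
import sys,numpy as np
from rig import *
from scipy.spatial.transform import Rotation as R
s=state(); q=s["ee_rot"]; M=R.from_quat([q[1],q[2],q[3],q[0]]).as_matrix()
yaw=np.arctan2(M[1,0],M[0,0])
print("t",round(s["time"],2),"p",s["ee_pos"].round(4),"yaw",round(yaw,4),"tilt",round(float(np.arccos(-M[2,2])),4),"w",round(s["width"],3),"F",s["ft_force"].round(1),"q",s["joint_pos"].round(2))
a=[float(x) for x in sys.argv[1:]]
if len(a)>=3: print("dp cm",(M.T@(np.array(a[:3])-s["ee_pos"])*100).round(2))
if len(a)==4:
    d=(yaw-a[3]+np.pi)%(2*np.pi)-np.pi; print("turn",round(d,4))
    c,sn=np.cos(a[3]),np.sin(a[3]); N=np.array([[c,sn,0],[sn,-c,0],[0,0,-1.]])
    print("dp after turn",(N.T@(np.array(a[:3])-s["ee_pos"])*100).round(2))
E
python3 go.py .535 -.4585 .15 -.05
```

```text
t 0.1 p [ 0.2355 -0.4964  0.2306] yaw -1.128 tilt 0.0016 w 1.003 F [-0.1 -0.4  0.6] q [-1.26  0.33 -0.19  1.05 -0.    1.44]
dp cm [  9.42 -28.68   8.05]
turn -1.078
dp after turn [29.72 -5.29  8.06]
```

Request:
apply_moves --fingers '[0, 0, 0, 0, 0, 0, 0, 0]' --pt "0 0 0" --pt "0 0 0" --pt "0 0 0" --pt "0 0 0" --pt "0 0 0" --pt "0 0 0" --pt "0 0 0" --pt "0 0 0" --turn '[-0.135, -0.135, -0.135, -0.135, -0.135, -0.135, -0.135, -0.135]'

```text
time: 0.9
ee_pos: [0.2356, -0.4966, 0.2308]
ee_rot: [-0.001, 1.0, -0.021, -0.0]
ft_force: [0.0, 0.4, 0.0]
width: 0.998
```

```bash
python3 go.py .535 -.4585 .15 -.05
```

```text
t 0.9 p [ 0.2356 -0.4966  0.2308] yaw -0.0424 tilt 0.0011 w 0.998 F [0.  0.4 0. ] q [-1.26  0.33 -0.19  1.05  0.    0.35]
dp cm [29.76 -5.07  8.07]
turn 0.0076
dp after turn [29.72 -5.3   8.08]
```

Request:
apply_moves --fingers '[0, 0, 0, 0, 0, 0, 0, 0, 0, 0]' --pt "3.7 -0.6 1" --pt "3.7 -0.6 1" --pt "3.7 -0.6 1" --pt "3.7 -0.6 1" --pt "3.7 -0.7 1" --pt "3.7 -0.7 1" --pt "3.7 -0.7 1" --pt "3.8 -0.7 1" --pt "0 0 0" --pt "0 0 0" --turn '[0.007, 0, 0, 0, 0, 0, 0, 0, 0, 0]'

```text
time: 1.9
ee_pos: [0.5352, -0.4601, 0.1498]
ee_rot: [-0.001, 1.0, -0.027, -0.001]
ft_force: [-1.1, 0.1, -0.2]
width: 1.004
```

```bash
python3 go.py .535 -.4585 0 -.05; python3 - <<'E'
from rig import *
from h import *
im=read_camera("side"); crop(im[:,:,::-1],230,90,150,150,5,"pics/s5.png")
im=read_camera("top"); crop(im[:,:,::-1],200,90,140,110,5,"pics/t5.png")
E
```

```text
t 1.9 p [ 0.5352 -0.4601  0.1498] yaw -0.0534 tilt 0.0025 w 1.004 F [-1.1  0.1 -0.2] q [-0.81  0.67  0.17  1.07 -0.    0.81]
dp cm [ 0.   -0.14 14.98]
turn -0.0034
dp after turn [-0.03 -0.16 14.98]
```

View pics/s5.png

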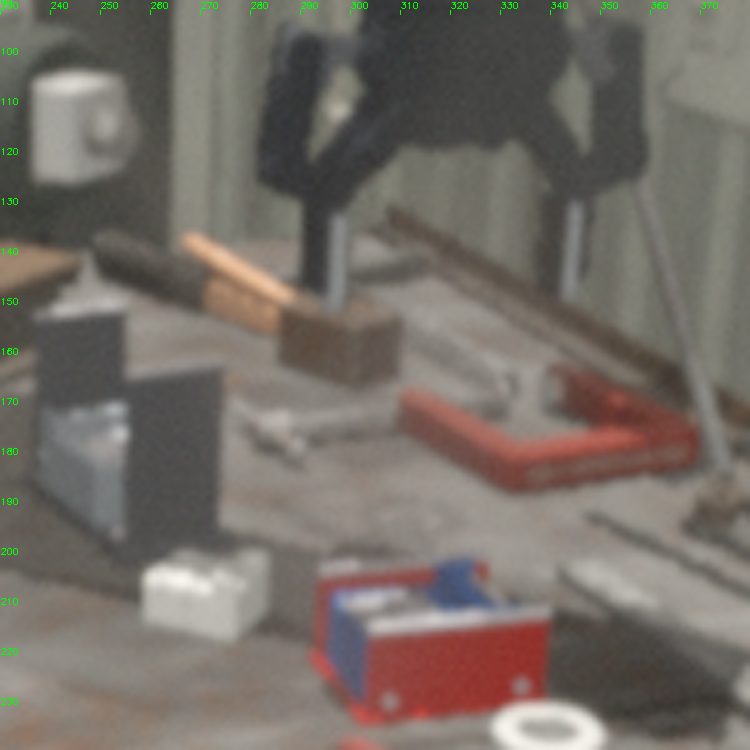

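View pics/t5.png

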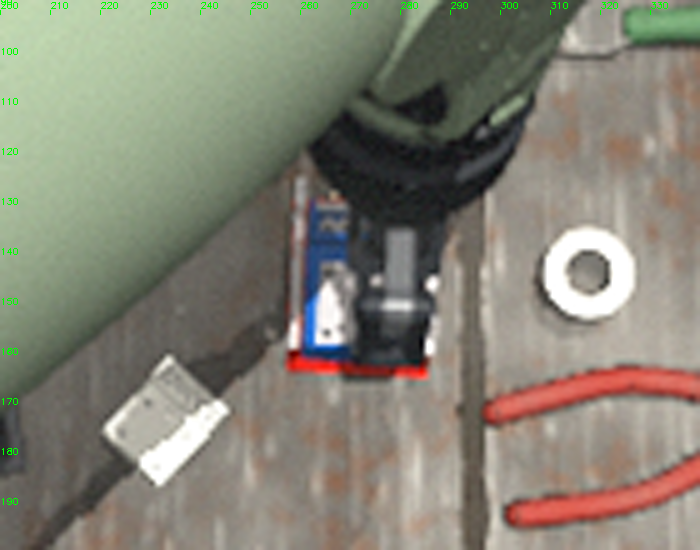

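The side view shows the open finger tips at about (294,151) and (343,150), above the carrier. I'll compare that with the projected tip positions and then descend.

```bash
python3 - <<'E'
from rig import *
from h import *
m=camera_model("side")
for z in (0,.007,.013): print(proj(m,np.array([[.535-.0425,-.458,.15+z],[.535+.0425,-.462,.15+z]])).round(1).tolist())
E
```

```text
[[297.2, 158.0], [338.4, 155.2]]
[[297.4, 154.4], [338.7, 151.8]]
[[297.5, 151.4], [339.0, 148.8]]
```

Request:
apply_moves --fingers '[0, 0, 0, 0, 0, 0, 0, 0]' --pt "0 -0.1 3" --pt "0 0 3" --pt "0 0 2.5" --pt "0 0 2" --pt "0 0 1" --pt "0 0 0.5" --pt "0 0 0" --pt "0 0 0" --turn '[0, 0, 0, 0, 0, 0, 0, 0]'

```text
time: 2.8
ee_pos: [0.5355, -0.4609, 0.0326]
ee_rot: [0.001, 1.0, -0.028, 0.001]
ft_force: [0.5, 0.1, -0.2]
width: 0.995
```

```bash
python3 go.py .535 -.4585 0 -.05; python3 - <<'E'
from rig import *
from h import *
im=read_camera("side"); crop(im[:,:,::-1],270,160,80,75,9,"pics/s6.png")
E
```

```text
t 2.8 p [ 0.5355 -0.4609  0.0326] yaw -0.0554 tilt 0.0019 w 0.995 F [ 0.5  0.1 -0.2] q [-0.82  0.78  0.04  0.83 -0.    0.81]
dp cm [-0.07 -0.24  3.26]
turn -0.0054
dp after turn [-0.06 -0.24  3.26]
```

View pics/s6.png

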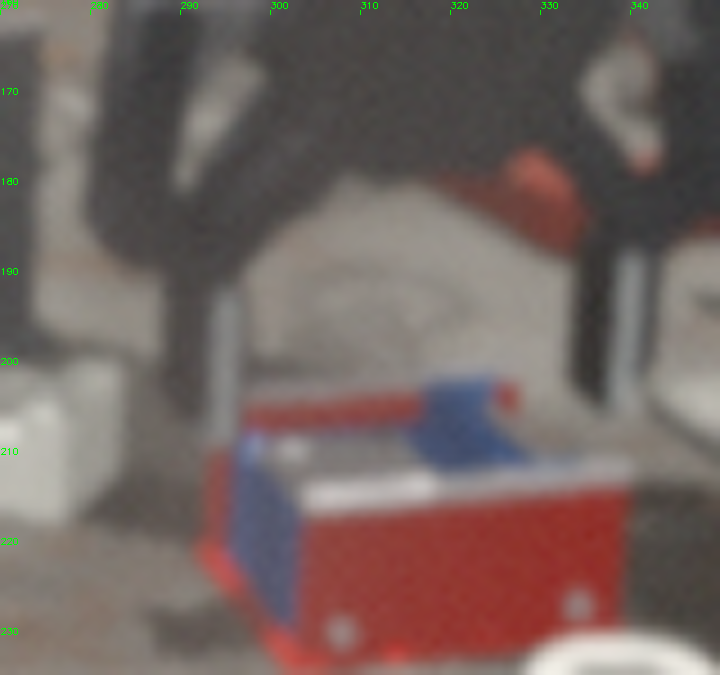

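The fingers straddle the tray: the left pad is at x≈294 and the right at ≈338. I'll go down and close.

Request:
apply_moves --fingers '[0, 0, 0, 0, 0, 1, 1, 1, 1, 1, 1]' --pt "0 -0.2 1.2" --pt "0 0 1.2" --pt "0 0 0.8" --pt "0 0 0" --pt "0 0 0" --pt "0 0 0" --pt "0 0 0" --pt "0 0 0" --pt "0 0 0" --pt "0 0 0" --pt "0 0 0" --turn '[0, 0, 0, 0, 0, 0, 0, 0, 0, 0, 0]'

```text
time: 3.95
ee_pos: [0.5357, -0.4587, 0.0001]
ee_rot: [0.001, 1.0, -0.027, 0.001]
ft_force: [1.2, -0.8, 5.5]
width: 0.736
```

```bash
python3 go.py .535 -.4585 0 -.05; python3 - <<'E'
from rig import *
from h import *
im=read_camera("side"); crop(im[:,:,::-1],270,160,80,75,9,"pics/s7.png")
E
```

```text
t 3.95 p [ 5.357e-01 -4.587e-01  1.000e-04] yaw -0.055 tilt 0.0016 w 0.736 F [ 1.2 -0.8  5.5] q [-0.81  0.81  0.01  0.77 -0.    0.81]
dp cm [-0.07 -0.01  0.01]
turn -0.005
dp after turn [-0.07 -0.01  0.01]
```

View pics/s7.png

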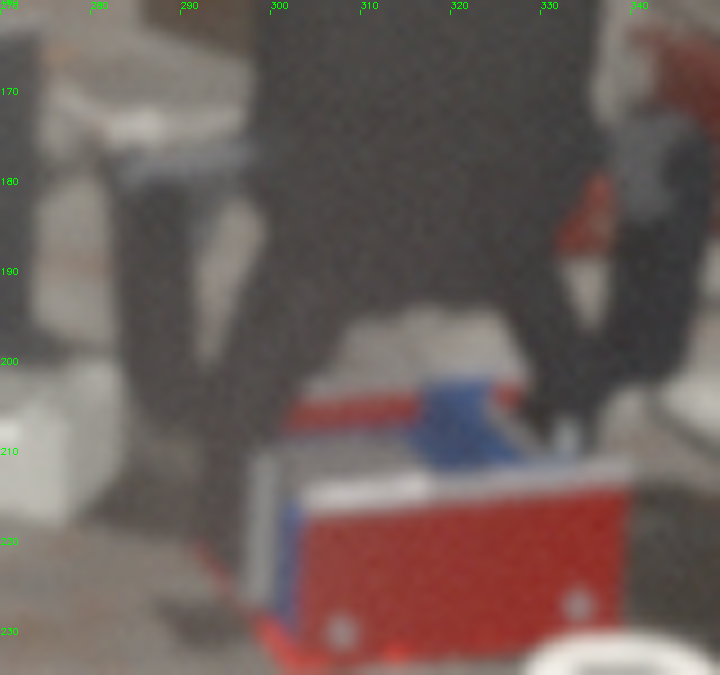

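The opening of 0.736 (about 63 mm) matches the 64 mm tray, so it's gripped. Next is the lift.

Request:
apply_moves --fingers '[1, 1, 1, 1, 1, 1]' --pt "0 0 -0.5" --pt "0 0 -1" --pt "0 0 -2" --pt "0 0 -3" --pt "0 0 -2" --pt "0 0 0" --turn '[0, 0, 0, 0, 0, 0]'

```text
time: 4.6
ee_pos: [0.5368, -0.4598, 0.0881]
ee_rot: [0.002, 1.0, -0.027, 0.002]
ft_force: [0.7, -1.4, -1.4]
width: 0.736
```

```bash
python3 go.py .415 -.447 .08 -.05; python3 - <<'E'
from rig import *
from h import *
im=read_camera("side"); crop(im[:,:,::-1],260,120,100,110,7,"pics/s8.png")
E
```

```text
t 4.6 p [ 0.5368 -0.4598  0.0881] yaw -0.055 tilt 0.0059 w 0.736 F [ 0.7 -1.4 -1.4] q [-0.81  0.72  0.08  0.93 -0.    0.81]
dp cm [-12.24  -0.61   0.76]
turn -0.005
dp after turn [-12.23  -0.67   0.81]
```

View pics/s8.png

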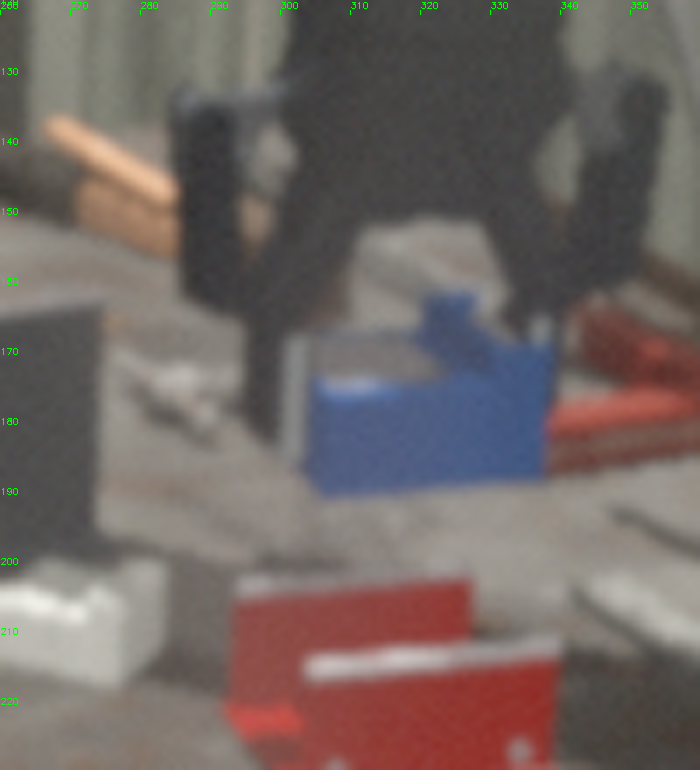

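The tray is level and clear of the carrier, with its underside at about v=490/7+120 = 190. I'm moving it over the free bench.

Request:
apply_moves --fingers '[1, 1, 1, 1, 1, 1, 1]' --pt "-2 -0.1 0" --pt "-3 -0.1 0" --pt "-3 -0.2 1" --pt "-3 -0.2 2" --pt "-1.2 0 2" --pt "0 0 1.5" --pt "0 0 0" --turn '[0, 0, 0, 0, 0, 0, 0]'

```text
time: 5.35
ee_pos: [0.4111, -0.4426, 0.0156]
ee_rot: [-0.003, 1.0, -0.028, -0.002]
ft_force: [-0.4, -0.4, -1.5]
width: 0.739
```

```bash
python3 go.py .415 -.447 -.003 -.05
```

```text
t 5.35 p [ 0.4111 -0.4426  0.0156] yaw -0.0559 tilt 0.0074 w 0.739 F [-0.4 -0.4 -1.5] q [-0.94  0.64 -0.29  0.65  0.    0.68]
dp cm [0.43 0.42 1.86]
turn -0.0059
dp after turn [0.41 0.42 1.86]
```

Request:
apply_moves --fingers '[1, 1, 1, 1, 1, 1]' --pt "0 0 0.6" --pt "0 0 0.5" --pt "0 0 0.3" --pt "0 0 0.2" --pt "0 0 0.2" --pt "0 0 0" --turn '[0, 0, 0, 0, 0, 0]'

```text
time: 5.95
ee_pos: [0.4138, -0.4454, 0.0012]
ee_rot: [-0.0, 1.0, -0.027, -0.0]
ft_force: [0.3, -0.6, -2.2]
width: 0.74
```

```bash
python3 go.py .415 -.447 -.003 -.05
```

```text
t 5.95 p [ 0.4138 -0.4454  0.0012] yaw -0.0549 tilt 0.0 w 0.74 F [ 0.3 -0.6 -2.2] q [-0.94  0.66 -0.29  0.62 -0.    0.68]
dp cm [0.13 0.16 0.42]
turn -0.0049
dp after turn [0.13 0.16 0.42]
```

Request:
apply_moves --fingers '[1, 1, 1, 1]' --pt "0 0 0.2" --pt "0 0 0.1" --pt "0 0 0.1" --pt "0 0 0" --turn '[0, 0, 0, 0]'

```text
time: 6.35
ee_pos: [0.4138, -0.4455, -0.0028]
ee_rot: [0.0, 1.0, -0.027, 0.0]
ft_force: [-0.2, -0.3, -1.7]
width: 0.742
```

```bash
python3 go.py .415 -.447 -.003 -.05
```

```text
t 6.35 p [ 0.4138 -0.4455 -0.0028] yaw -0.055 tilt 0.0001 w 0.742 F [-0.2 -0.3 -1.7] q [-0.94  0.67 -0.29  0.61  0.    0.68]
dp cm [0.13 0.15 0.02]
turn -0.005
dp after turn [0.13 0.15 0.02]
```

Request:
apply_moves --fingers '[1, 1, 1]' --pt "0 0 0.1" --pt "0 0 0.1" --pt "0 0 0" --turn '[0, 0, 0]'

```text
time: 6.65
ee_pos: [0.4138, -0.4455, -0.0029]
ee_rot: [0.0, 1.0, -0.027, 0.0]
ft_force: [-3.7, 3.9, 11.9]
width: 0.742
```

```bash
python3 go.py; python3 - <<'E'
from rig import *
from h import *
im=read_camera("side"); crop(im[:,:,::-1],220,150,100,90,8,"pics/s9.png")
E
```

```text
t 6.65 p [ 0.4138 -0.4455 -0.0029] yaw -0.055 tilt 0.0006 w 0.742 F [-3.7  3.9 11.9] q [-0.94  0.67 -0.29  0.61 -0.    0.68]
```

View pics/s9.png

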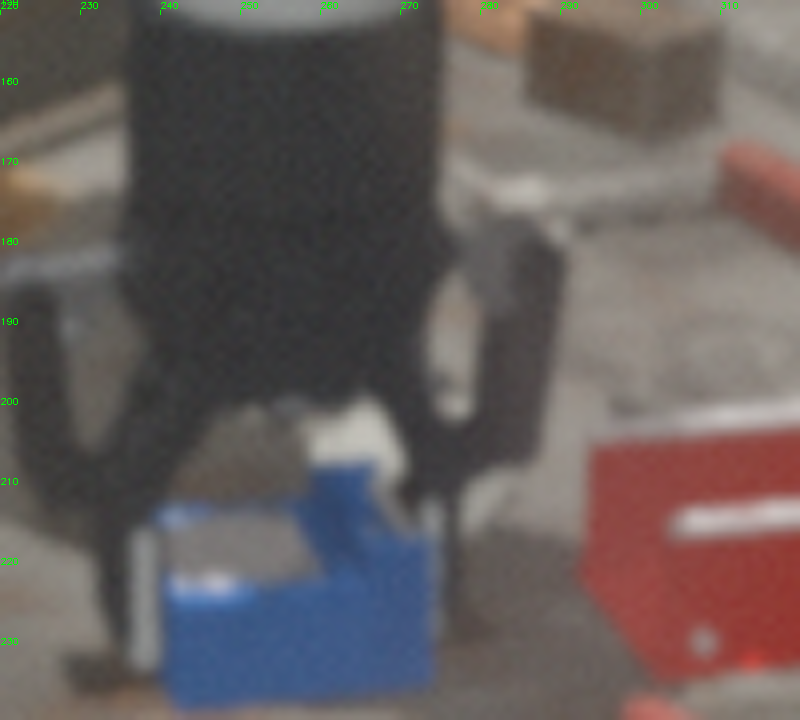

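It's down: contact at TCP z −0.0029 with 12 N. I'll release, rise and turn 90°.

Request:
apply_moves --fingers '[0, 0, 0, 0, 0, 0, 0, 0]' --pt "0 0 -0.1" --pt "0 0 0" --pt "0 0 0" --pt "0 0 -1" --pt "0 0 -2" --pt "0 0 -3" --pt "0 0 -2" --pt "0 0 0" --turn '[0, 0, 0, 0, 0, 0, 0, -0.1]'

```text
time: 7.5
ee_pos: [0.4153, -0.4476, 0.0803]
ee_rot: [0.003, 1.0, 0.024, 0.002]
ft_force: [-0.9, -0.9, -0.3]
width: 0.994
```

Request:
apply_moves --fingers '[0, 0, 0, 0, 0, 0, 0, 0, 0, 0, 0]' --pt "0 0 0" --pt "0 0 0" --pt "0 0 0" --pt "0 0 0" --pt "0 0 0" --pt "0 0 0" --pt "0 0 0" --pt "0 0 0" --pt "0 0 0" --pt "0 0 0" --pt "0 0 0" --turn '[-0.147, -0.147, -0.147, -0.147, -0.147, -0.147, -0.147, -0.147, -0.147, -0.147, 0]'

```text
time: 8.6
ee_pos: [0.4138, -0.4455, 0.0768]
ee_rot: [0.0, 0.727, 0.687, -0.0]
ft_force: [0.2, 0.5, 0.0]
width: 1.0
```

```bash
python3 go.py .4138 -.4455 0.0 1.516; python3 - <<'E'
from rig import *
from h import *
im=read_camera("side"); crop(im[:,:,::-1],220,140,100,100,7,"pics/s10.png")
im=read_camera("top"); crop(im[:,:,::-1],210,150,120,90,6,"pics/t10.png")
E
```

```text
t 8.6 p [ 0.4138 -0.4455  0.0768] yaw 1.5147 tilt 0.0003 w 1.0 F [0.2 0.5 0. ] q [-0.94  0.57 -0.23  0.77 -0.   -0.89]
dp cm [ 0.   -0.    7.68]
turn -0.0013
dp after turn [ 0.   -0.    7.68]
```

View pics/s10.png

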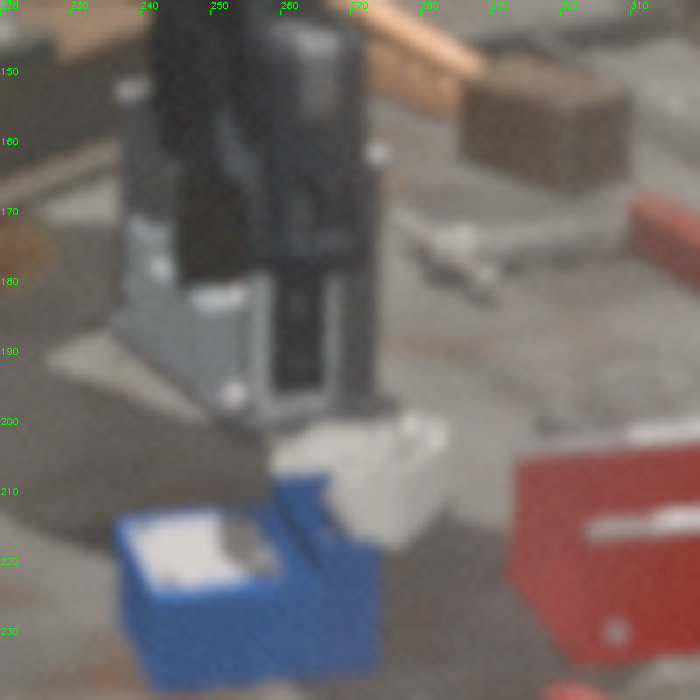

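View pics/t10.png

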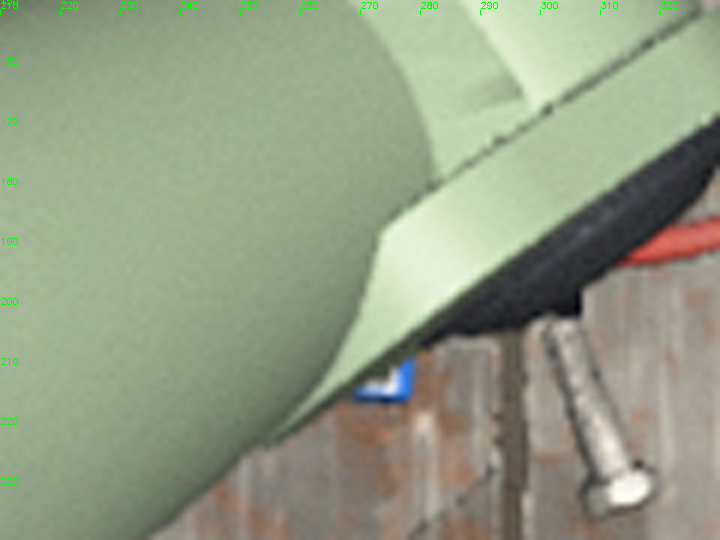

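The side view shows the blue tray standing free and level on the bench: plain-end top edge at (237,214)–(242,224), underside corner at (242,238). Lower and grip it by its sides.

Request:
apply_moves --fingers '[0, 0, 0, 0, 0, 1, 1, 1, 1, 1, 1, 1]' --pt "0 0 2" --pt "0 0 2.5" --pt "0 0 2" --pt "0 0 1" --pt "0 0 0.3" --pt "0 0 0" --pt "0 0 0" --pt "0 0 0" --pt "0 0 0" --pt "0 0 0" --pt "0 0 0" --pt "0 0 0" --turn '[0, 0, 0, 0, 0, 0, 0, 0, 0, 0, 0, 0]'

```text
time: 9.9
ee_pos: [0.4145, -0.4465, -0.0003]
ee_rot: [0.001, 0.727, 0.687, -0.0]
ft_force: [0.1, -0.2, 6.4]
width: 0.599
```

```bash
python3 go.py .4138 -.4455 0.0 1.516; python3 - <<'E'
from rig import *
from h import *
im=read_camera("side"); crop(im[:,:,::-1],210,150,80,90,8,"pics/s11.png")
E
```

```text
t 9.9 p [ 4.145e-01 -4.465e-01 -3.000e-04] yaw 1.5147 tilt 0.0028 w 0.599 F [ 0.1 -0.2  6.4] q [-0.94  0.67 -0.29  0.61 -0.   -0.89]
dp cm [ 0.1  -0.08 -0.03]
turn -0.0013
dp after turn [ 0.1  -0.08 -0.03]
```

View pics/s11.png

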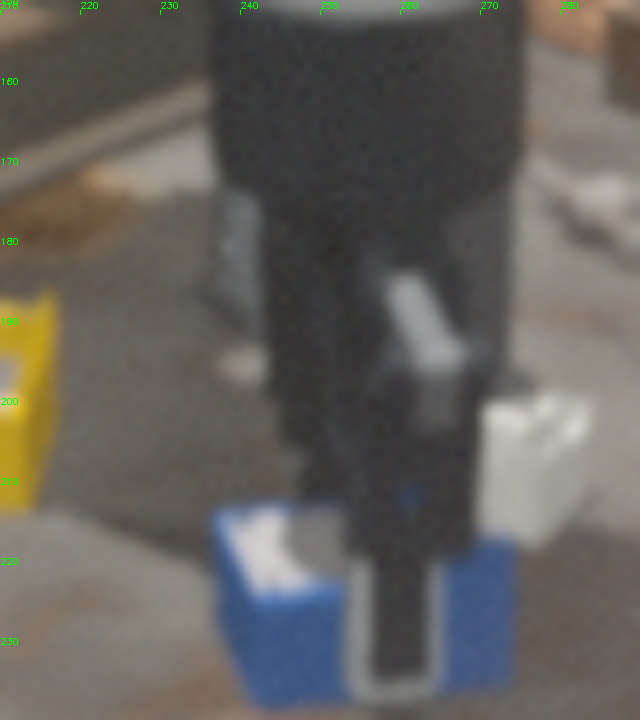

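Opening 0.599 (about 51 mm) on a 52 mm tray: gripped by the sides near the middle. Next I'll lift and turn it.

Request:
apply_moves --fingers '[1, 1, 1, 1, 1, 1, 1, 1, 1, 1, 1, 1]' --pt "0 0 -0.5" --pt "0 0 -1" --pt "0 0 -2" --pt "0 0 -2.5" --pt "0 0 -2.5" --pt "0 0 -2.5" --pt "0 0 -2.5" --pt "0 0 -2" --pt "0 0 -0.5" --pt "0 0 0" --pt "0 0 0" --pt "0 0 0" --turn '[0, 0, 0.1, 0.14, 0.14, 0.14, 0.14, 0.14, 0.14, 0.14, 0.14, 0.14]'

```text
time: 11.15
ee_pos: [0.4135, -0.445, 0.1588]
ee_rot: [-0.0, 0.997, 0.075, -0.0]
ft_force: [0.1, 0.1, -1.8]
width: 0.598
```

```bash
python3 go.py .4765 -.2588 0.16 .15
```

```text
t 11.15 p [ 0.4135 -0.445   0.1588] yaw 0.1492 tilt 0.0004 w 0.598 F [ 0.1  0.1 -1.8] q [-0.94  0.49 -0.14  0.94  0.    0.48]
dp cm [  9.   -17.48  -0.12]
turn -0.0008
dp after turn [  9.01 -17.47  -0.12]
```

Request:
apply_moves --fingers '[1, 1, 1, 1, 1, 1, 1, 1, 1]' --pt "1 -2 0" --pt "1.5 -3 0" --pt "1.5 -3 0" --pt "1.5 -3 0" --pt "1.5 -3 0" --pt "1.5 -2.5 0" --pt "0.5 -1 0" --pt "0 0 0" --pt "0 0 0" --turn '[0, 0, 0, 0, 0, 0, 0, 0, 0]'

```text
time: 12.05
ee_pos: [0.4755, -0.2593, 0.1585]
ee_rot: [0.0, 0.997, 0.077, -0.0]
ft_force: [-0.4, -0.5, -1.6]
width: 0.603
```

```bash
python3 go.py .4765 -.2588 0.036 .15; python3 - <<'E'
from rig import *
from h import *
im=read_camera("side"); crop(im[:,:,::-1],210,90,90,120,6,"pics/s12.png")
im=read_camera("top"); crop(im[:,:,::-1],130,130,110,90,6,"pics/t12.png")
E
```

```text
t 12.05 p [ 0.4755 -0.2593  0.1585] yaw 0.1548 tilt 0.0009 w 0.603 F [-0.4 -0.5 -1.6] q [-0.64  0.37 -0.33  0.87 -0.    0.78]
dp cm [ 0.11 -0.05 12.25]
turn 0.0048
dp after turn [ 0.1  -0.04 12.25]
```

View pics/s12.png

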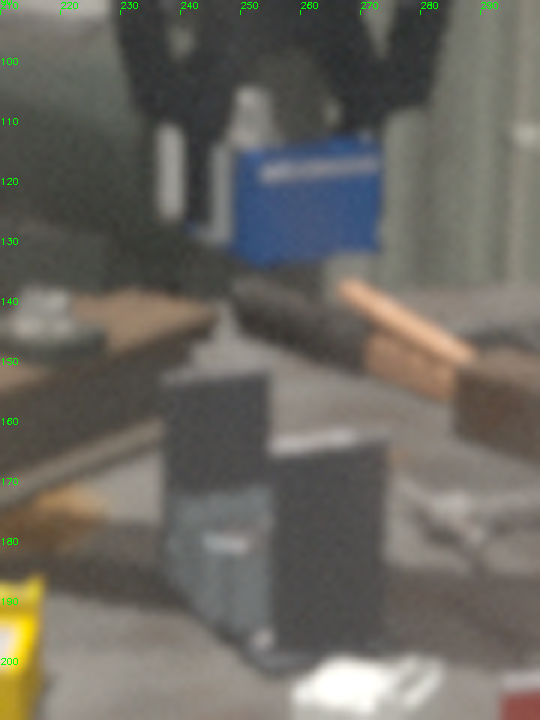

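View pics/t12.png

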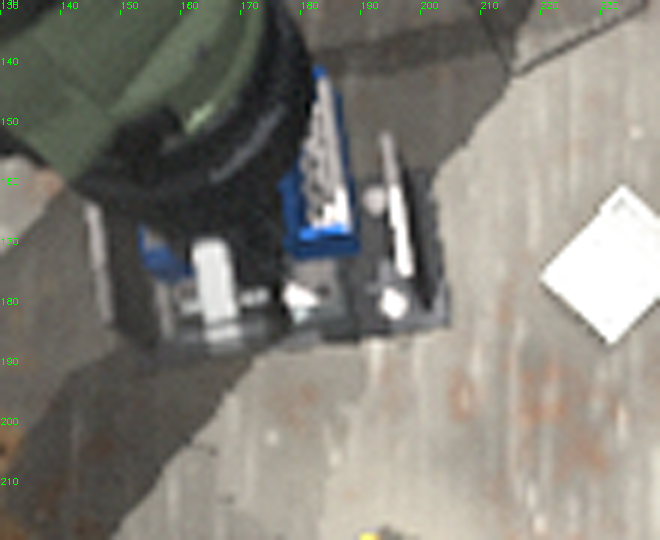

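```bash
python3 - <<'E'
from rig import *
from h import *
mt,ms=camera_model("top"),camera_model("side")
q=[.4754,-.2588,-1.415]
c,s=np.cos(q[2]),np.sin(q[2])
L=np.array([[32,-26,0],[32,26,0],[32,-26,40],[32,26,40],[14,-26,40],[14,26,40]])/1000
P=np.c_[q[0]+c*L[:,0]-s*L[:,1],q[1]+s*L[:,0]+c*L[:,1],L[:,2]+.1587]
print(((proj(ms,P)-[210,90]+.5)*6-.5).round().tolist()); print(((proj(mt,P)-[130,130]+.5)*6-.5).round().tolist())
G=[.4733,-.238,1.722]
E
```

```text
[[259.0, 268.0], [384.0, 255.0], [260.0, 160.0], [387.0, 149.0], [239.0, 150.0], [364.0, 140.0]]
[[364.0, 249.0], [341.0, 91.0], [349.0, 226.0], [325.0, 61.0], [289.0, 235.0], [266.0, 69.0]]
```

The predicted and seen scoop corners agree to about 1 px: side (258,265) seen against (259,268) predicted, top (357,250) against (364,249). I'm aiming for a 3 mm gap and lowering.

Request:
apply_moves --fingers '[1, 1, 1, 1, 1, 1, 1, 1]' --pt "0.1 0.05 1.5" --pt "0 0 2" --pt "0 0 2" --pt "0 0 2" --pt "0 0 2" --pt "0 0 1" --pt "0 0 0.5" --pt "0 0 0" --turn '[0.005, 0, 0, 0, 0, 0, 0, 0]'

```text
time: 12.95
ee_pos: [0.4764, -0.2594, 0.048]
ee_rot: [-0.0, 0.997, 0.074, -0.0]
ft_force: [0.7, -0.2, -1.4]
width: 0.599
```

```bash
python3 go.py .4767 -.2598 0.036 .15; python3 - <<'E'
from rig import *
from h import *
im=read_camera("side"); crop(im[:,:,::-1],220,120,75,85,8,"pics/s13.png")
im=read_camera("top"); crop(im[:,:,::-1],130,140,90,60,8,"pics/t13.png")
E
```

```text
t 12.95 p [ 0.4764 -0.2594  0.048 ] yaw 0.1491 tilt 0.0006 w 0.599 F [ 0.7 -0.2 -1.4] q [-0.63  0.51 -0.44  0.62 -0.    0.79]
dp cm [0.02 0.05 1.2 ]
turn -0.0009
dp after turn [0.02 0.04 1.2 ]
```

View pics/s13.png

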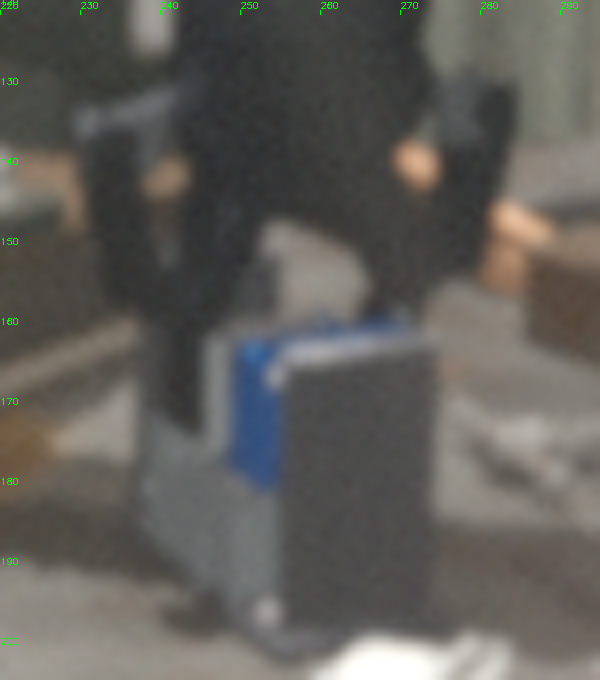

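View pics/t13.png

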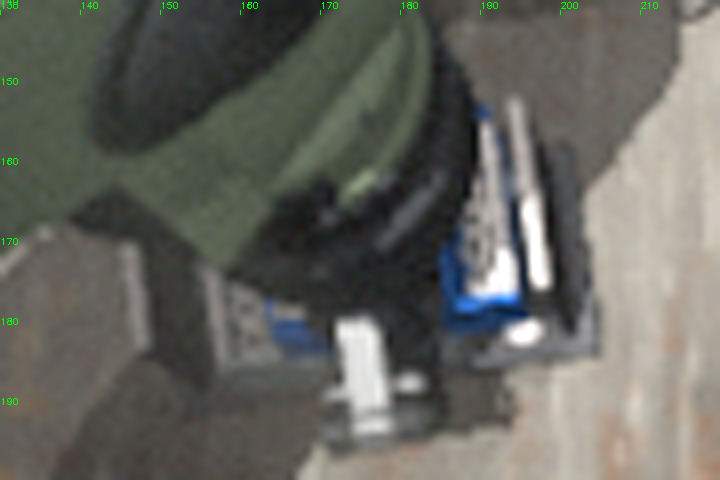

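The blue tray is between the plates and above the grey deck: its near bottom edge at (249,178)–(254,181) in the side view lines up with the grey side. I'll lower it slowly.

Request:
apply_moves --fingers '[1, 1, 1, 1, 1, 1]' --pt "0 0.05 0.4" --pt "0 0 0.3" --pt "0 0 0.2" --pt "0 0 0.1" --pt "0 0 0.1" --pt "0 0 0" --turn '[0, 0, 0, 0, 0, 0]'

```text
time: 13.65
ee_pos: [0.4767, -0.2594, 0.0372]
ee_rot: [-0.0, 0.997, 0.075, -0.0]
ft_force: [-0.0, 0.5, -1.2]
width: 0.594
```

```bash
python3 go.py .4767 -.2598 0.036 .15
```

```text
t 13.65 p [ 0.4767 -0.2594  0.0372] yaw 0.1501 tilt 0.0002 w 0.594 F [-0.   0.5 -1.2] q [-0.63  0.52 -0.45  0.6   0.    0.79]
dp cm [-0.01  0.04  0.12]
turn 0.0001
dp after turn [-0.01  0.04  0.12]
```

Request:
apply_moves --fingers '[1, 1, 1, 1]' --pt "0 0 0.1" --pt "0 0 0.05" --pt "0 0 0.05" --pt "0 0 0" --turn '[0, 0, 0, 0]'

```text
time: 14.05
ee_pos: [0.4768, -0.2595, 0.0357]
ee_rot: [0.0, 0.997, 0.075, 0.0]
ft_force: [-1.0, 0.6, 3.5]
width: 0.6
```

```bash
python3 go.py .4767 -.2598 0.036 .15
```

```text
t 14.05 p [ 0.4768 -0.2595  0.0357] yaw 0.15 tilt 0.0003 w 0.6 F [-1.   0.6  3.5] q [-0.63  0.52 -0.45  0.59 -0.    0.79]
dp cm [-0.02  0.03 -0.03]
turn 0.0
dp after turn [-0.02  0.03 -0.03]
```

Contact is at TCP z 0.0357, which matches the deck at 36 mm. Release and rise.

Request:
apply_moves --fingers '[0, 0, 0, 0, 0, 0, 0, 0, 0, 0, 0]' --pt "0 0 0" --pt "0 0 0" --pt "0 0 0" --pt "0 0 -1" --pt "0 0 -2" --pt "0 0 -3" --pt "0 0 -3" --pt "0 0 -3" --pt "0 0 -3" --pt "0 0 0" --pt "0 0 0" --turn '[0, 0, 0, 0, 0, 0, 0.1, 0.1, 0.1, 0.1, 0.08]'

```text
time: 15.15
ee_pos: [0.4776, -0.26, 0.1875]
ee_rot: [0.001, 0.986, -0.166, 0.002]
ft_force: [-0.4, 0.1, -0.1]
width: 1.0
```

```bash
python3 go.py .338 -.3033 0.186 -.331; python3 - <<'E'
from rig import *
from h import *
im=read_camera("side"); crop(im[:,:,::-1],225,140,65,70,9,"pics/s14.png")
im=read_camera("top"); crop(im[:,:,::-1],130,130,100,120,5,"pics/t14.png")
E
```

```text
t 15.15 p [ 0.4776 -0.26    0.1875] yaw -0.3336 tilt 0.0035 w 1.0 F [-0.4  0.1 -0.1] q [-0.63  0.35 -0.28  0.94 -0.    1.27]
dp cm [-11.77   8.66   0.12]
turn -0.0026
dp after turn [-11.79   8.63   0.15]
```

View pics/s14.png

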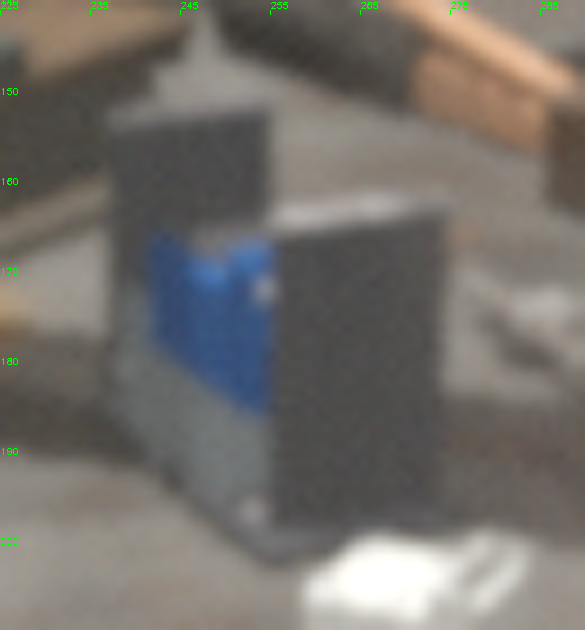

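View pics/t14.png

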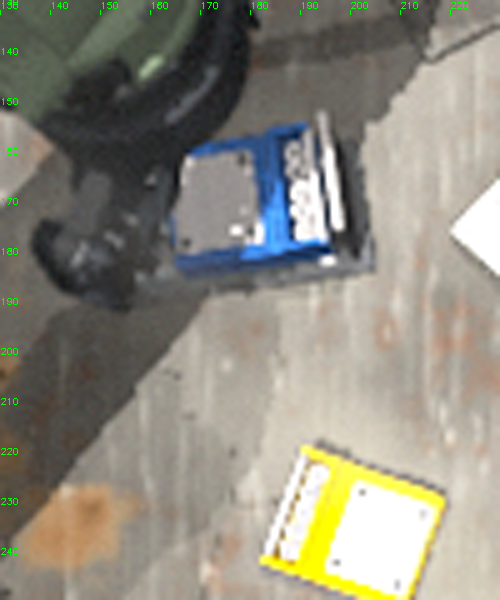

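The blue tray sits flat and in line. In the top view its deck corner is at (165,183) and its scoop is at (187–196,155–179), beside the right plate. Next I'm heading to the yellow tray.

Request:
apply_moves --fingers '[0, 0, 0, 0, 0, 0, 0]' --pt "-3 2.2 0" --pt "-3 2.2 0.5" --pt "-3 2.2 2" --pt "-2.7 2 3" --pt "0 0 3" --pt "0 0 1" --pt "0 0 0" --turn '[0, 0, 0, 0, 0, 0, 0]'

```text
time: 15.95
ee_pos: [0.3377, -0.3021, 0.0895]
ee_rot: [-0.001, 0.986, -0.164, -0.001]
ft_force: [0.8, 0.9, 0.1]
width: 1.0
```

```bash
python3 go.py .338 -.3033 0.0 -.331; python3 - <<'E'
from rig import *
from h import *
im=read_camera("side"); crop(im[:,:,::-1],170,120,80,100,7,"pics/s15.png"); 
im=read_camera("top"); crop(im[:,:,::-1],130,130,110,120,6,"pics/t15.png"); np.save("t15.npy",im)
E
```

```text
t 15.95 p [ 0.3377 -0.3021  0.0895] yaw -0.3291 tilt 0.0027 w 1.0 F [0.8 0.9 0.1] q [-0.89  0.31 -0.63  0.63  0.    1.01]
dp cm [0.08 0.11 8.95]
turn 0.0019
dp after turn [0.06 0.1  8.95]
```

View pics/s15.png

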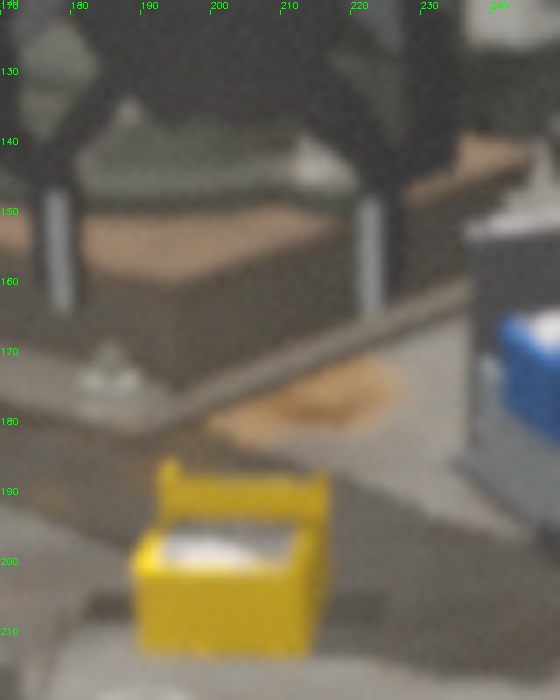

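View pics/t15.png

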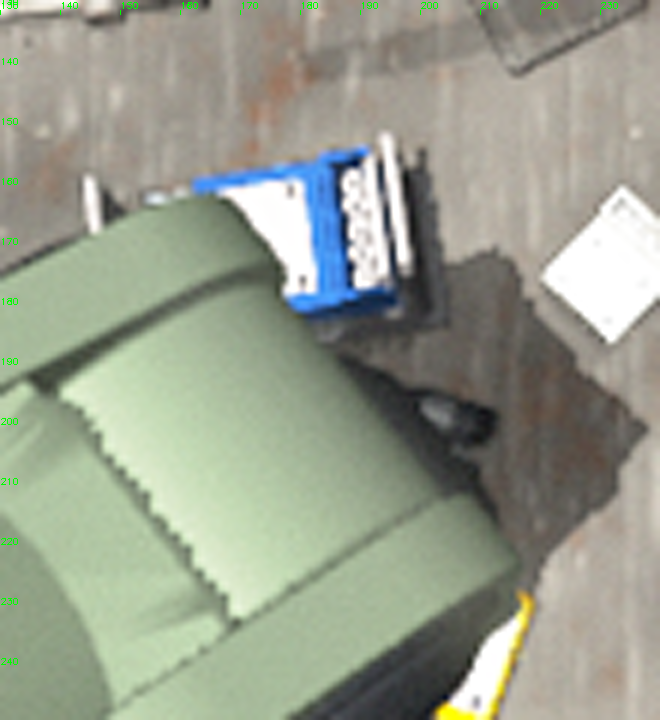

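```bash
python3 - <<'E'
from rig import *
from h import *
mt=camera_model("top")
im=np.load("t15.npy")[:,:,::-1]; crop(im,155,145,50,45,14,"pics/t16.png")
A=uncrop([(195,183),(368,150),(396,295)],130,130,6); B=uncrop([(177,268)],130,130,5)
L=[[-32,26,30],[32,26,40],[32,-26,40],[-32,-26,30]]
q,r=fit([(mt,L,np.r_[A,B])],[.476,-.258,-1.42,0],.036); print(q,r.tolist())
G=np.array([.4733,-.238]);c,s=np.cos(1.722),np.sin(1.722); d=q[:2]-G; print("in grey",c*d[0]+s*d[1],-s*d[0]+c*d[1],q[2]+np.pi-1.722)
E
```

```text
[ 0.47432874 -0.25928354 -1.41878457  0.        ] [[-0.2, -0.3], [0.7, -0.3], [-0.5, -0.1], [0.1, 0.8]]
in grey -0.02119566022125326 0.002188902926061986 0.0008080857498189431
```

View pics/t16.png

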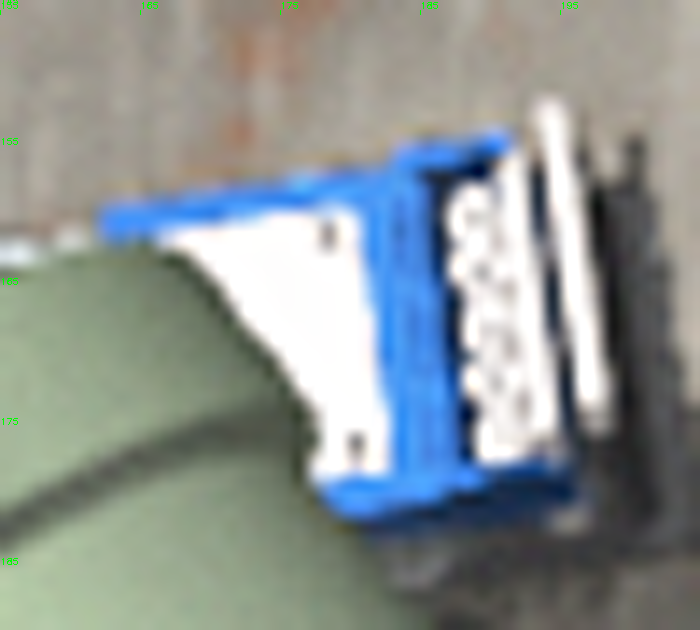

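The blue fit gives x −21 mm, y +2 mm and yaw 0 in the grey frame, so it's seated. The side view shows yellow centred under the open fingers (tips at (179,164) and (223,165), tray 190–216). Now I'll grip it.

Request:
apply_moves --fingers '[0, 0, 0, 0, 0, 0, 1, 1, 1, 1, 1, 1]' --pt "0.1 0.1 2" --pt "0 0 2.5" --pt "0 0 2.5" --pt "0 0 1.5" --pt "0 0 0.4" --pt "0 0 0" --pt "0 0 0" --pt "0 0 0" --pt "0 0 0" --pt "0 0 0" --pt "0 0 0" --pt "0 0 0" --turn '[0, 0, 0, 0, 0, 0, 0, 0, 0, 0, 0, 0]'

```text
time: 17.25
ee_pos: [0.3395, -0.3049, 0.0025]
ee_rot: [0.001, 0.986, -0.164, 0.001]
ft_force: [-1.4, 0.9, 7.0]
width: 0.597
```

```bash
python3 go.py .338 -.3033 0.0 -.331; python3 - <<'E'
from rig import *
from h import *
im=read_camera("side"); crop(im[:,:,::-1],165,140,75,85,8,"pics/s17.png"); 
E
```

```text
t 17.25 p [ 0.3395 -0.3049  0.0025] yaw -0.33 tilt 0.0021 w 0.597 F [-1.4  0.9  7. ] q [-0.89  0.46 -0.71  0.4   0.    1.01]
dp cm [-0.19 -0.1   0.25]
turn 0.001
dp after turn [-0.19 -0.1   0.25]
```

View pics/s17.png

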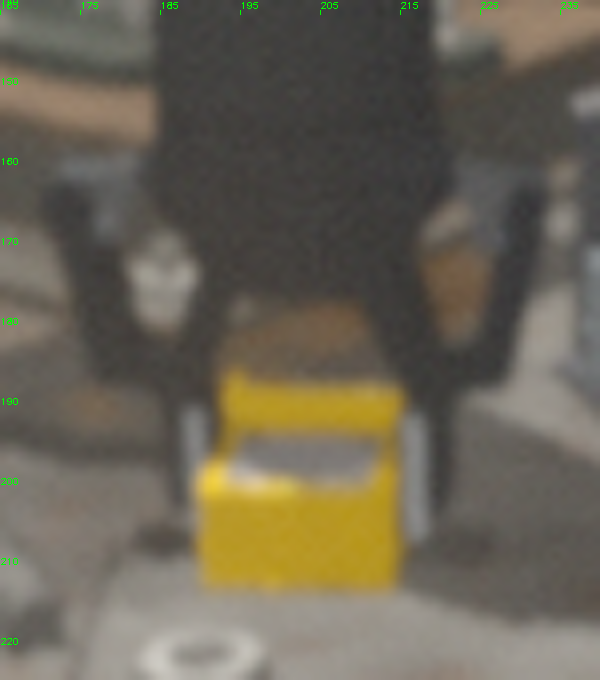

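Gripped (0.597). Next is the lift with a turn to the stack's direction.

Request:
apply_moves --fingers '[1, 1, 1, 1, 1, 1, 1, 1, 1, 1]' --pt "0 0 -0.5" --pt "0 0 -1.5" --pt "0 0 -2.5" --pt "0 0 -3" --pt "0 0 -3" --pt "0 0 -3" --pt "0 0 -3" --pt "0 0 -2" --pt "0 0 -0.5" --pt "0 0 0" --turn '[0, 0, 0, -0.08, -0.08, -0.08, -0.08, -0.08, -0.08, 0]'

```text
time: 18.3
ee_pos: [0.3392, -0.3046, 0.1927]
ee_rot: [0.001, 0.997, 0.075, 0.001]
ft_force: [-1.4, -0.3, -1.2]
width: 0.594
```

```bash
python3 go.py .4725 -.2394 0.19 .151
```

```text
t 18.3 p [ 0.3392 -0.3046  0.1927] yaw 0.1498 tilt 0.0025 w 0.594 F [-1.4 -0.3 -1.2] q [-0.89  0.18 -0.49  0.89  0.    0.53]
dp cm [14.16 -4.46  0.28]
turn -0.0012
dp after turn [14.16 -4.44  0.27]
```

Request:
apply_moves --fingers '[1, 1, 1, 1, 1, 1, 1]' --pt "2 -0.6 0" --pt "3 -1 0" --pt "3 -1 0" --pt "3 -1 0" --pt "2.2 -0.6 0.2" --pt "1 -0.2 0" --pt "0 0 0" --turn '[0, 0, 0, 0, 0, 0, 0]'

```text
time: 19.0
ee_pos: [0.4729, -0.2388, 0.1885]
ee_rot: [-0.0, 0.997, 0.075, -0.001]
ft_force: [-0.2, 0.2, -3.0]
width: 0.597
```

```bash
python3 go.py .4725 -.2394 0.0685 .151; python3 - <<'E'
from rig import *
from h import *
im=read_camera("side"); crop(im[:,:,::-1],210,70,80,110,7,"pics/s18.png")
im=read_camera("top"); crop(im[:,:,::-1],130,130,90,70,8,"pics/t18.png")
print(state()["ee_pos"])
E
```

```text
t 19.0 p [ 0.4729 -0.2388  0.1885] yaw 0.1507 tilt 0.0014 w 0.597 F [-0.2  0.2 -3. ] q [-0.61  0.32 -0.31  0.94 -0.    0.81]
dp cm [-0.04  0.06 12.  ]
turn -0.0003
dp after turn [-0.05  0.05 12.  ]
[ 0.47165082 -0.23944258  0.1887822 ]
```

View pics/s18.png

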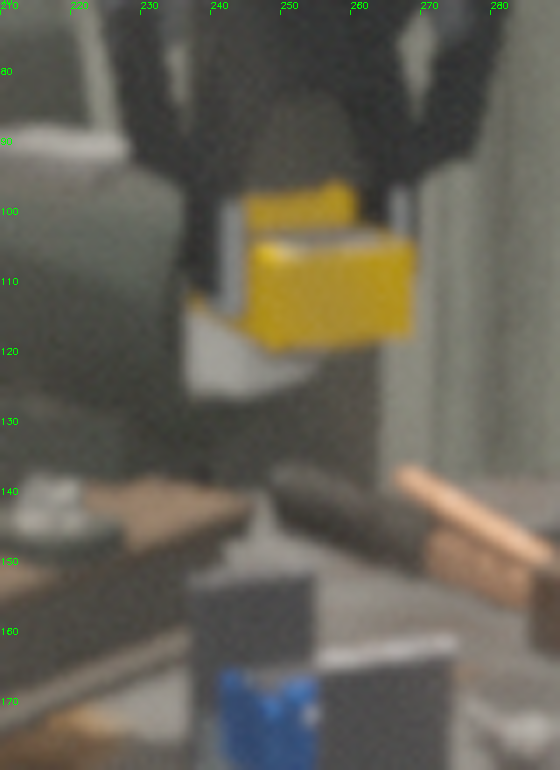

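View pics/t18.png

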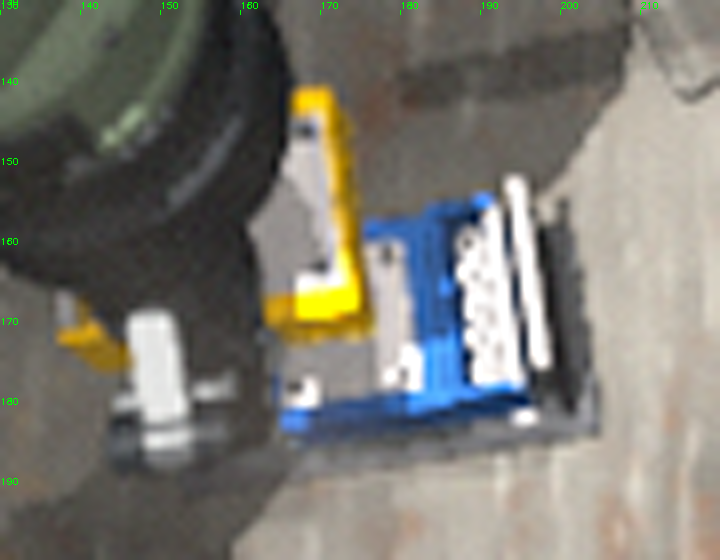

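```bash
python3 - <<'E'
from rig import *
from h import *
mt,ms=camera_model("top"),camera_model("side")
tp=uncrop([(330,87),(360,318),(374,335)],130,130,8); TL=[[-32,-26,30],[-32,26,30],[-32,26,0]]
sp=uncrop([(270,350),(413,336),(414,238)],210,70,7); SL=[[-32,26,0],[-32,-26,0],[-32,-26,30]]
for o in ([(mt,TL,tp),(ms,SL,sp)],[(mt,TL,tp)],[(ms,SL,sp)]):
  q,r=fit(o,[.472,-.239,1.72,.186],.1861 if len(o)==1 else None); print(q.round(4),r.tolist())
# blue again, top only
B=uncrop([(280,418),(492,195),(525,385)],130,130,8)
q,r=fit([(mt,[[-32,-26,30],[32,26,40],[32,-26,40]],B)],[.476,-.258,-1.42,0],.036);print("blue",q.round(4),r.tolist())
E
```

```text
[ 0.47   -0.238   1.7103  0.188 ] [[-0.0, -0.2], [-0.2, -0.6], [0.5, 0.2], [-0.7, -0.3], [-0.2, -0.1], [-0.0, 0.6]]
[ 0.4701 -0.2376  1.706   0.186 ] [[0.0, 0.1], [-0.3, -0.4], [0.3, 0.3]]
[ 0.4721 -0.2299  1.7584  0.186 ] [[0.1, -0.2], [-0.1, -0.2], [0.0, 0.6]]
blue [ 0.4771 -0.2587 -1.4418  0.    ] [[-0.0, 0.6], [0.6, -0.6], [-0.6, 0.0]]
```

The fits agree to about 2 mm: yellow at (0.470,−0.238), with the top view of blue averaging (0.476,−0.259). I'll lower towards (0.4735,−0.2395).

Request:
apply_moves --fingers '[1, 1, 1, 1, 1, 1, 1, 1]' --pt "0.1 0.05 1.5" --pt "0 0 2" --pt "0 0 2" --pt "0 0 2" --pt "0 0 2" --pt "0 0 1" --pt "0 0 0.4" --pt "0 0 0" --turn '[0, 0, 0, 0, 0, 0, 0, 0]'

```text
time: 19.9
ee_pos: [0.4733, -0.2401, 0.0803]
ee_rot: [-0.0, 0.997, 0.074, -0.0]
ft_force: [0.9, -0.3, -1.5]
width: 0.602
```

```bash
python3 go.py .4735 -.2396 0.0685 .151; python3 - <<'E'
from rig import *
from h import *
im=read_camera("side"); crop(im[:,:,::-1],220,110,70,90,8,"pics/s19.png")
im=read_camera("top"); crop(im[:,:,::-1],140,140,70,60,10,"pics/t19.png")
print(state()["ee_pos"])
E
```

```text
t 19.9 p [ 0.4733 -0.2401  0.0803] yaw 0.1491 tilt 0.0005 w 0.602 F [ 0.9 -0.3 -1.5] q [-0.61  0.44 -0.45  0.68 -0.    0.81]
dp cm [ 0.03 -0.04  1.18]
turn -0.0019
dp after turn [ 0.03 -0.04  1.18]
[ 0.47413323 -0.24034508  0.08113874]
```

View pics/s19.png

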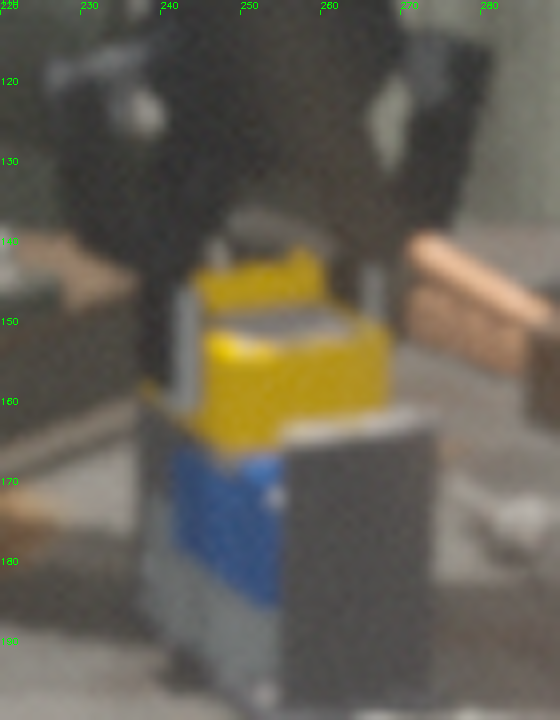

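View pics/t19.png

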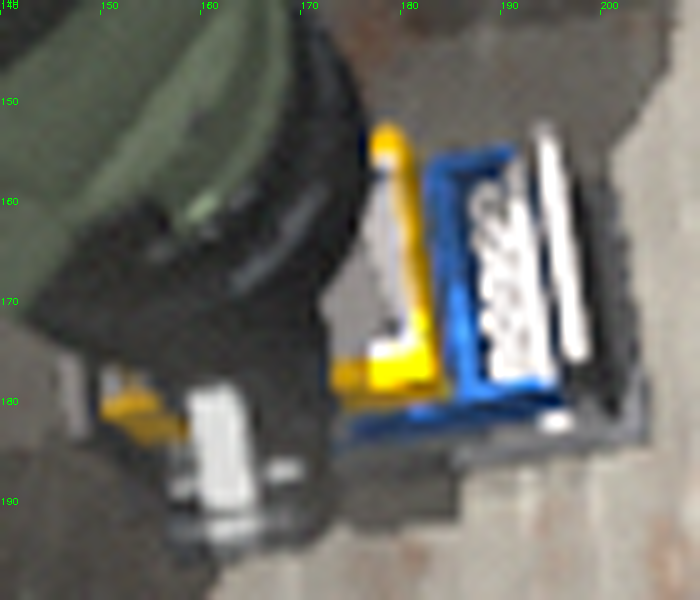

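Yellow is about 12 mm above the deck, with its plain-end bottom corner at (184.5,179.5) next to the blue lip at about x=185. I'll back off about 1 mm from the lip and lower slowly.

Request:
apply_moves --fingers '[1, 1, 1, 1, 1, 1]' --pt "0 -0.12 0" --pt "0 0 0.4" --pt "0 0 0.3" --pt "0 0 0.2" --pt "0 0 0.1" --pt "0 0 0" --turn '[0, 0, 0, 0, 0, 0]'

```text
time: 20.6
ee_pos: [0.4734, -0.2385, 0.07]
ee_rot: [-0.0, 0.997, 0.075, -0.0]
ft_force: [-0.0, 0.9, -2.8]
width: 0.598
```

```bash
python3 go.py .4735 -.2388 0.0685 .151
```

```text
t 20.6 p [ 0.4734 -0.2385  0.07  ] yaw 0.15 tilt 0.0006 w 0.598 F [-0.   0.9 -2.8] q [-0.61  0.46 -0.46  0.66 -0.    0.81]
dp cm [0.01 0.03 0.15]
turn -0.001
dp after turn [0.01 0.03 0.15]
```

No contact with the lip, since it's now below lip height. Last millimetres:

Request:
apply_moves --fingers '[1, 1, 1, 1]' --pt "0 0 0.1" --pt "0 0 0.05" --pt "0 0 0.05" --pt "0 0 0" --turn '[0, 0, 0, 0]'

```text
time: 21.0
ee_pos: [0.4736, -0.2386, 0.0685]
ee_rot: [0.0, 0.997, 0.075, 0.0]
ft_force: [-0.6, -0.1, 1.1]
width: 0.599
```

```bash
python3 go.py .4735 -.2388 0.0685 .151
```

```text
t 21.0 p [ 0.4736 -0.2386  0.0685] yaw 0.15 tilt 0.0002 w 0.599 F [-0.6 -0.1  1.1] q [-0.61  0.46 -0.46  0.65  0.    0.81]
dp cm [-0.01  0.02  0.  ]
turn -0.001
dp after turn [-0.01  0.02  0.  ]
```

Contact starts right at the deck height (force went from −2.8 to +1.1 N). I'll press 0.5 mm more, release and rise.

Request:
apply_moves --fingers '[1, 0, 0, 0, 0, 0, 0, 0, 0, 0, 0]' --pt "0 0 0.05" --pt "0 0 0" --pt "0 0 0" --pt "0 0 0" --pt "0 0 -1" --pt "0 0 -2" --pt "0 0 -3" --pt "0 0 -3" --pt "0 0 -3" --pt "0 0 -2" --pt "0 0 0" --turn '[0, 0, 0, 0, 0, 0, 0, 0, 0, 0, 0]'

```text
time: 22.1
ee_pos: [0.4754, -0.2398, 0.2115]
ee_rot: [0.002, 0.997, 0.075, 0.003]
ft_force: [-0.5, -0.5, 0.7]
width: 1.0
```

Request:
apply_moves --fingers '[0, 0, 0, 0, 0, 0, 0]' --pt "-1 3 0" --pt "-2 4 0" --pt "-2 4 0" --pt "-2 4 0" --pt "-2 4 0" --pt "-1 3 0" --pt "0 0 0" --turn '[0, 0, 0, 0, 0, 0, 0]'

```text
time: 22.8
ee_pos: [0.4058, -0.4749, 0.2064]
ee_rot: [0.0, 0.997, 0.072, -0.0]
ft_force: [1.1, 0.2, -0.4]
width: 1.0
```

```bash
python3 go.py; python3 - <<'E'
from rig import *
from h import *
im=read_camera("side"); crop(im[:,:,::-1],225,130,60,75,9,"pics/s20.png")
im=read_camera("top"); crop(im[:,:,::-1],140,140,70,60,11,"pics/t20.png")
E
```

```text
t 22.8 p [ 0.4058 -0.4749  0.2064] yaw 0.1451 tilt 0.0009 w 1.0 F [ 1.1  0.2 -0.4] q [-0.98  0.48 -0.02  1.07 -0.    0.44]
```

View pics/s20.png

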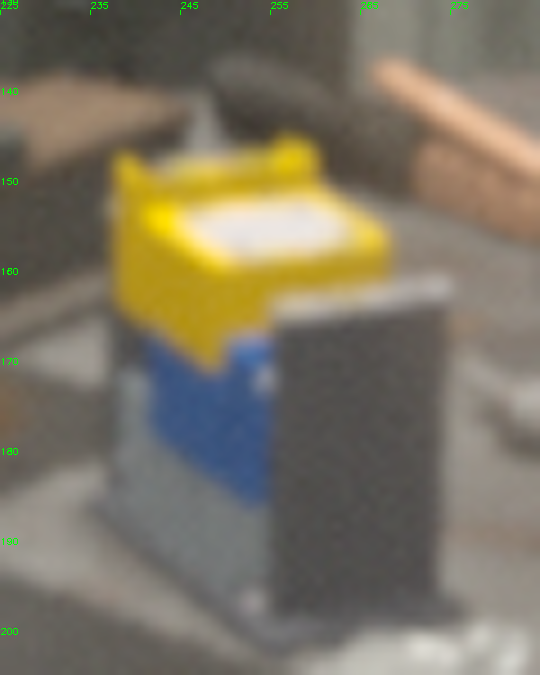

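View pics/t20.png

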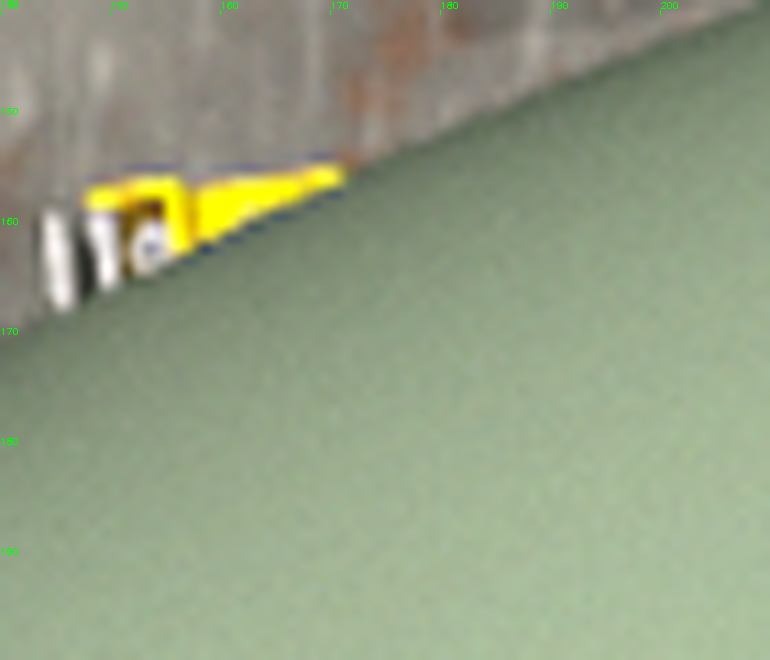

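In the side view yellow sits flat on blue, with its sides flush. The arm hides the stack from the top camera, so I'll move back towards the start.

Request:
apply_moves --fingers '[0, 0, 0, 0, 0, 0, 0]' --pt "-2.5 0.3 0" --pt "-2.5 0.3 0" --pt "-3 0.3 0" --pt "-3 0.3 0" --pt "-3 0.3 0" --pt "-3 0.3 0" --pt "0 0 0" --turn '[0, 0, 0, 0, 0, 0, 0]'

```text
time: 23.6
ee_pos: [0.2401, -0.5134, 0.2076]
ee_rot: [-0.001, 0.997, 0.074, -0.001]
ft_force: [-0.0, 0.6, 0.7]
width: 0.998
```

```bash
python3 go.py; python3 - <<'E'
from rig import *
from h import *
im=read_camera("top"); crop(im[:,:,::-1],140,145,70,50,11,"pics/t21.png"); cv2.imwrite("pics/t21f.png",im[:,:,::-1])
E
```

```text
t 23.6 p [ 0.2401 -0.5134  0.2076] yaw 0.1478 tilt 0.0015 w 0.998 F [-0.   0.6  0.7] q [-1.26  0.37 -0.18  1.01 -0.    0.16]
```

View pics/t21.png

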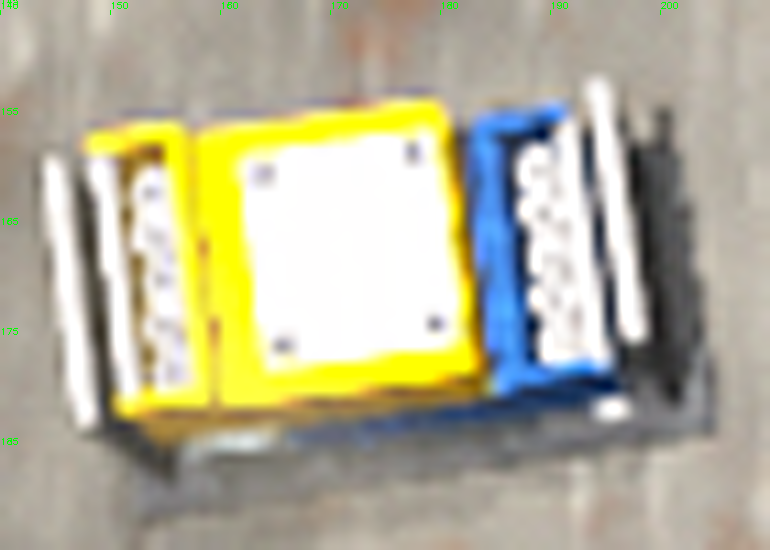

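View pics/t21f.png

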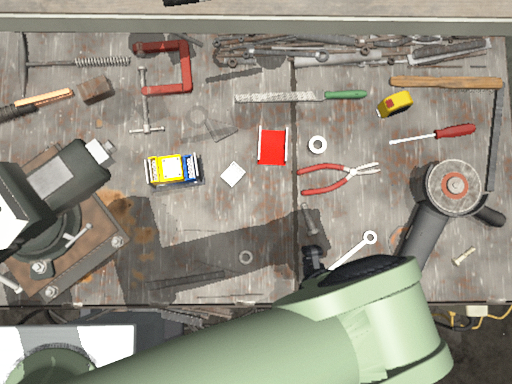

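```bash
python3 - <<'E'
from rig import *
from h import *
mt,ms=camera_model("top"),camera_model("side")
C=[[-32,-26,30],[-32,26,30],[32,-26,40],[32,26,40]]
yt=uncrop([(445,102),(483,372),(85,135),(120,415)],140,145,11)
SS=[[-32,26,0],[-32,26,30],[-32,-26,30]]; ys=uncrop([(212,372),(217,272),(392,235)],225,130,9)
y,r=fit([(mt,C,yt)],[.473,-.239,1.72,0],.066); print("Y",y.round(4),r.tolist())
y2,r=fit([(mt,C,yt),(ms,SS,ys)],[.473,-.239,1.72,0]); print("Y2",y2.round(4),r.tolist())
bt=uncrop([(565,108),(612,368),(475,118),(495,392)],140,145,11)
b,r=fit([(mt,[[32,26,40],[32,-26,40],[14,26,40],[14,-26,40]],bt)],[.476,-.258,-1.42,0],.036); print("B",b.round(4),r.tolist())
d=y[:2]-b[:2];c,s=np.cos(b[2]),np.sin(b[2]);print("Y in B",c*d[0]+s*d[1],-s*d[0]+c*d[1],y[2]-b[2]-np.pi)
c,s=np.cos(1.722),np.sin(1.722);d=b[:2]-np.array([.4733,-.238]);print("B in G",c*d[0]+s*d[1],-s*d[0]+c*d[1])
E
```

```text
Y [ 0.4718 -0.2375  1.7138  0.    ] [[-0.1, -0.2], [-0.3, 0.1], [0.3, 0.2], [0.1, -0.1]]
Y2 [ 0.4719 -0.2376  1.7199  0.0663] [[-0.2, -0.4], [-0.2, -0.1], [0.2, 0.2], [0.3, -0.0], [-0.0, 0.3], [-0.5, -1.0], [0.1, 0.5]]
B [ 0.4749 -0.2579 -1.4279  0.    ] [[0.2, -0.2], [-0.9, 0.5], [-0.2, 0.1], [1.1, -0.4]]
Y in B -0.020665907521352972 -0.0001521676636966631 0.00014839409561551165
B in G -0.01990526379161976 0.001434135472459133
```

```bash
python3 -c "
from rig import *
print(close_job())"
```

```text
the job is handed in; nothing more can be done
None
```

The zigzag stack is done and I handed it in at about 23.7 s of the 64 s; the hand-in itself gives no verdict. I lifted the blue tray from the carrier by its ends, set it down on the bench and took it again by its sides. Then I placed it on the grey tray turned round, and put the yellow one on it turned back.

| Last fit | x | y | Yaw off |
|---|---|---|---|
| Blue on grey | −20 mm (−21 mm just after placing) | +1 to +2 mm | about 0.01 rad or less |
| Yellow on blue | −21 mm | about 0 mm | about 0 rad |

- **Gaps:** each plain end is about 2–3 mm from the lip below.
- **Height:** yellow's underside measured 66.3 mm against the expected 66 mm. Both trays touched down at deck height, at low force.
- **Clearance:** the arm was clear of everything. The tools and scraps looked unmoved in the last top picture, but I did not measure them.
- **Disagreements:** the side view alone sometimes differed from the top view, usually by 2–4 mm and once by 8 mm. I relied on the top view or on both together.

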